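# Shut, hasp and pin the juice-bar caddy

### The arm

A 7-joint arm with a two-finger parallel gripper is mounted at the origin on the work surface. World frame = base frame: x ahead of the robot, y to its left, z up, the work surface at z = 0. Lengths are in m, angles in degrees, forces in N, time in s.
With the tool pointing down it reaches from about 0.425 to 0.875 m from the base axis. Payload 4.7 kg.
Tool frame: the origin (TCP) lies at the very end of the fingers, on their centre line; the grasp point (between the pads) lies 19 mm behind it (env.grip_point_offset is the distance from the TCP to the grasp point, in m); z points along the fingers, y is the line along which they close (so a half turn about z gives the same grasp; the last joint's range is limited). The gripper opens to 87 mm and grips with 3 to 60 N. Pads are 19 mm wide; open, the fingers measure 117 mm over their backs; the gripper's body (75 mm by 190 mm) begins 51 mm behind the grasp point.
Start: joints at [71.167, 18.392, -4.016, 83.108, 1.295, 78.541, -3.26], TCP at [0.218, -0.612, 0.192] pointing down, gripper open.
Joint ranges: [-163.93, 163.93], [-17.29, 119.83], [-79.2, 71.16], [3.27, 140.29], [-89.18, 269.18], [5.43, 117.66], [-154.24, 154.24]. Speed limits (degrees/s): [147.25, 147.25, 180, 180, 180, 180, 180].

### API

Orientations are given as [roll, pitch, yaw] about the fixed x, y, z axes, in that order (R = Rz(yaw) Ry(pitch) Rx(roll)).
In Python, from cell import env gives the robot as it stands.
- The arm moves only by the tool jog_arm, never from a script. Its argument "motion" is a list of rows, each an object of numbers: "x", "y", "z": the shift along the tool's x, y, z in cm; "ax", "ay", "az": the turn, a rotation vector about the tool's x, y, z in degrees. In form: [{"x": .., "y": .., "z": .., "ax": .., "ay": .., "az": ..}, ...]. A call has exactly 5 rows; each row shifts and turns the commanded pose from where the row before left it, along the tool's axes as they then stand; what a row does not reach is not made up. A row lasts 1/10 s, in which the tool goes at most 50 mm and 8.59 degrees, less where a joint would pass 70% of its speed; a pose out of reach is approached as far as the arm can. A call is refused whole if a number of a shift passes 5 or a number of a turn 8.59, either way. A call with a gripper value outside its range is refused whole. "claw" is the gripper command: -1 is shut, 1 is fully open, values between are in proportion, set as the call begins (left out, the last holds). The fingers move at their own pace and stop on an object; "squeeze" is the grip in N (left out, the last holds). Time passes only in rows, so rows that do not move let the fingers close, or fill a call up. It gives the time, the measured TCP pose, the force, the opening and the grip force at its end, in the units of the state.
- env.get_obs(): the state, without advancing time (a new reading comes with each control period).
- env.read_camera(name): name is "scene" or "top"; returns the picture (480x640x3 uint8, red, green, blue); there is no depth.
- env.camera_params(name): a dict with "fx", "fy", "cx", "cy" (pixels), "extrinsics" (4x4, takes a point from world to camera coordinates). Camera axes: x right, y up, looking along -z (the intrinsics and any distortion apply to the point x, -y, -z); pixel columns grow to the right and rows downward; lengths in m; the calibration is good to about 2 mm. A picture is of the moment at which its call begins. camera_params takes no time and is no camera call.
- env.sign_off(): hands the job in; it is judged then, once.
The state is a dict: "time_s": time; "qpos": joint angles; "joint_velocities": joint speeds; "effort": joint torques, N m; "tool_pos": TCP position; "tool_rot": TCP orientation; "force": force on the tool from outside, world axes, zero at the start; "wrist_torque": the same for the moment, N m; "grip_width": finger opening in m; "grasp_force": force on a finger pad.
Only numpy, scipy, OpenCV 4.12 (cv2) and the standard library are available. Lean on these libraries where they do the work, as an engineer would, in place of code of your own. Each camera call takes 0.05 s, during which the arm holds its last target. There are 200 camera calls.

### The job

Close up the carrying caddy so it cannot come open on the way: slide its door fully shut, then swing the steel hasp down flat over the staple, then put the red-handled pin down through the staple loop, from the top of the slope, until the shoulder below its grip is home against the loop, and let go. Leave the pitcher, the glass dish and the straining spoon where they are.

Things in the scene. Friction and masses are not known exactly. Their poses are not given: they have to be found in the camera images.
- caddy: Teal plastic caddy fixed to the table, 210 mm deep (x), 300 mm wide (y), 162 mm high, carrying handle on top to 199 mm. Origin: centre of its underside; -x is its front. The front rises 45 mm upright, then slopes back and up at 38 degrees from level to a flat top. Its front looks to the robot's left: yaw -1.5 to -0.9 rad.
- face: The caddy's sloping front, fixed to it. Origin: middle of the slope's surface. x straight up the slope, y level to the left (the way the door shuts), z square out of the slope (38 degrees from vertical). Slope 190 mm along x; the two door rails, at x +-60 to 70 mm, stand 8.5 mm out of it. The slope, door and staple all share these axes.
- door_rib (a point): Dark teal finger rib on the white sliding door, axes as the face: 60 mm along x, 12 mm along y, standing 20 mm out of the door. The point is the rib's centre, 10 mm under its crest and 10 mm above the door's surface. Push the rib's -y side toward +y to shut the door. Door panel 124 mm along x, 140 mm along y; the rib stands 50 mm toward -y of its middle.
- door (a joint): How far the door stands open, m: 0 fully shut, 0.11 fully open; it shuts toward +y of the slope. Stiff slide, 1.5 N, stays where left; a rigid stop at 0.
- staple_eye (a point): Centre of the steel staple's loop, which stands on the door and moves with it, axes as the face: 5 mm wire in the plane of y and z, the hole running along x, 13 mm wide (y). Hole: 14 mm below the point down to the door (11 mm once the hasp is down), 8 mm above it; the wire's top is 13 mm above it. With the door shut the loop stands 36 mm toward -y from the hasp's hinge line.
- hasp (a joint): Angle of the hasp, rad: 0 lying flat on the door over the staple, pi/2 standing square out of the slope, up to 2.4 folded back past the caddy's end, away from the door. Stiff hinge, stays where left (about 0.035 N m); a rigid stop at 0.
- hasp_hinge (a point): On the hasp's hinge line (along the slope's x), middle of its width, 9 mm out of the slope. Turns with the hasp: x up the slope, -y from the hinge to the free end, z out of the strap's top face (at joint 0 the same axes as the face). Strap 82 mm long, 28 mm wide (x), 3 mm thick (z -3 to 0); its slot, 22 to 52 mm from the hinge, takes the staple.
- hasp_tab (a point): On the hasp's top face near its free end, 72 mm from the hinge line (10 mm short of the end), beyond the slot and the staple: the place to press it flat.
- pin_grip (a point): Centre of the loose pin's grip: red square bar 42 mm long (x) by 16 by 16 mm, lying flat on the table. From its -x end run along -x a steel ferrule 16 mm across, 14 mm long, then a steel shank 8 mm across, 45 mm long, nose tapered, all in line. Starts at yaw -1.9 to -0.3 rad. In place the pin's x runs up the slope and its shank down it. About 60 g.
- pin_shoulder (a point): Shoulder of the pin: middle of the ferrule's end face where the thin shank leaves it, 35 mm from the grip's centre along the pin's -x. Too wide for the loop: home, it bears on the loop's wire, 2.5 mm up the slope from the loop's centre.
- pitcher: White ceramic pitcher, 110 mm across, 175 mm high, handle on its +y side to 90 mm from the axis. Origin: centre of its underside. Bystander. At the table's far left, clear of the work, stands a fixed orange citrus press, 330 mm high, its lever rising above it.
- dish: Empty square glass dish, 130 by 130 by 32 mm. Origin: centre of its underside. Bystander.
- spoon: Stainless straining spoon lying on the table, 290 mm long: bowl 76 mm across, 12 mm high, centre of its underside is the origin; handle along -x to 250 mm. Bystander.
There are look-alikes about, which are no part of the job. There is more than one size of the part that bears pin_grip; the job needs the largest.

How it is judged:
By the outcome, as a careful person would: the job done as asked, in the order asked, and still so for the second after the job is handed in, with the robot touching nothing.
It also fails if it takes over 62 s, if anything falls off the work surface, if the arm or the gripper's body presses on something with over 40 N, if the wrist force passes 120 N, or if a joint passes its speed limit or range.

## Working session

There is one attempt and no reset: what is moved stays moved. The work goes in short steps, Python scripts to look and compute and a tool call to move; the robot and the scene stay as the last step left them, time stands still between calls to the robot, and variables do not carry over. Pictures are saved under pics/ and viewed, at most 10 in all, crops included, and the job is handed in when it is done.

Besides the shell and the picture viewer there is one more tool, called after "Call:" by a JSON object that holds its "method" and its "body". jog_arm: Moves the arm, as the interface text tells. Its arguments: {"type":"object","properties":{"motion":{"type":"array"},"claw":{"type":"number"},"squeeze":{"type":"number"}},"required":["motion"]}

```bash
ls; mkdir -p pics; python3 - <<'E'
from cell import env
import cv2,numpy as np
for n in("scene","top"):
    im=env.read_camera(n); cv2.imwrite(f"pics/{n}0.png",im[:,:,::-1])
    p=env.camera_params(n); print(n,p)
print(env.get_obs())
E
```

```text
pics
scene {'fx': 614.6362709202059, 'fy': 614.6362709202059, 'cx': 331.668225481406, 'cy': 236.04103427430744, 'extrinsics': array([[-0.65577157,  0.75493573,  0.0059748 ,  0.29440657],
       [-0.43830238, -0.38714932,  0.81117595,  0.22353173],
       [ 0.61469885,  0.52932736,  0.58477164, -1.51843276],
       [ 0.        ,  0.        ,  0.        ,  1.        ]])}
top {'fx': 564.0425378787407, 'fy': 564.0425378787407, 'cx': 319.28796416130535, 'cy': 239.05826413967142, 'extrinsics': array([[-0.02558997, -0.9996544 , -0.00601916,  0.13351484],
       [ 0.99735946, -0.02593965,  0.06783251, -0.58660983],
       [-0.0679652 , -0.00426743,  0.99767857, -1.01592298],
       [ 0.        ,  0.        ,  0.        ,  1.        ]])}
{'time_s': 0.1, 'qpos': array([71.1655834 , 18.43534949, -4.01521554, 83.16660091,  1.29511934,
       78.54119163, -3.26086992]), 'joint_velocities': array([ 0.0332101 , -0.1011566 ,  0.02589646, -0.19408193,  0.00575659,
       -0.00578368, -0.04066259]), 'effort': array([ 6.24257464e-04, -4.92569697e+01, -4.05463139e-01, -3.13399279e+01,
       -6.42571924e-02,  3.94613401e-02,  4.84153747e-05]), 'tool_pos': array([ 0.21826078, -0.61168723,  0.19087629]), 'tool_rot': array([-1.79902094e+02,  5.62245129e-03,  1.96428410e+01]), 'force': array([ 0.09024152, -0.04020708,  0.20558146]), 'wrist_torque': array([-0.04449027, -0.03240132, -0.00501069]), 'grasp_force': 0.0, 'grip_width': 0.08714385741053512}
```

View pics/scene0.png

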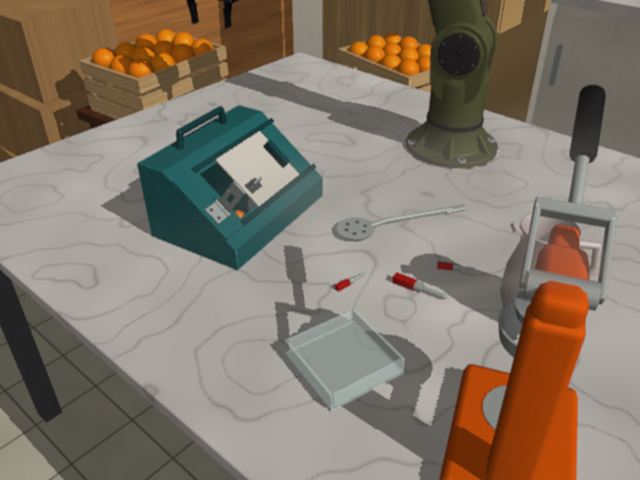

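View pics/top0.png

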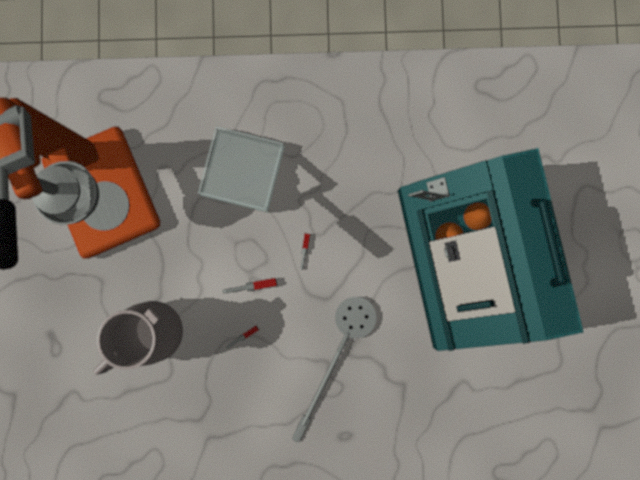

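```bash
cat > h.py <<'E'
import numpy as np,cv2
from cell import env
P={n:env.camera_params(n) for n in("scene","top")}
def ray(n,u,v):
    p=P[n];E=p["extrinsics"];R=E[:3,:3];c=-R.T@E[:3,3]
    d=R.T@np.array([(u-p["cx"])/p["fx"],-(v-p["cy"])/p["fy"],-1.]);return c,d/np.linalg.norm(d)
def onz(n,u,v,z):
    c,d=ray(n,u,v);return c+d*(z-c[2])/d[2]
def onplane(n,u,v,p0,nn):
    c,d=ray(n,u,v);return c+d*((p0-c)@nn)/(d@nn)
def tri(uvs,uvt):
    c1,d1=ray("scene",*uvs);c2,d2=ray("top",*uvt)
    s=np.linalg.lstsq(np.c_[d1,-d2],c2-c1,rcond=None)[0]
    a=c1+s[0]*d1;b=c2+s[1]*d2;return (a+b)/2,np.linalg.norm(a-b)
def proj(n,X):
    p=P[n];q=p["extrinsics"][:3,:3]@X+p["extrinsics"][:3,3]
    return np.array([p["cx"]+p["fx"]*q[0]/-q[2],p["cy"]-p["fy"]*q[1]/-q[2]])
E
python3 - <<'E'
from h import *
t=cv2.imread("pics/top0.png");s=cv2.imread("pics/scene0.png")
cv2.imwrite("pics/tz.png",cv2.resize(t[140:360,390:600],None,fx=2.7,fy=2.7,interpolation=cv2.INTER_CUBIC))
cv2.imwrite("pics/sz.png",cv2.resize(s[115:265,140:330],None,fx=4,fy=4,interpolation=cv2.INTER_CUBIC))
for n,im in(("top",t),("scene",s)):
    b,g,r=[im[:,:,i].astype(int) for i in range(3)]
    m=((r>90)&(g<r*0.35)&(b<r*0.4)).astype(np.uint8)
    k,l,st,c=cv2.connectedComponentsWithStats(m)
    for i in range(1,k):
        if 15<st[i,4]<2000:
            pts=np.argwhere(l==i)[:,::-1].astype(np.float32)
            print(n,st[i],c[i],onz(n,*c[i],0.01).round(4),cv2.minAreaRect(pts))
    # teal caddy contour
    m=((g>r*1.5)&(b>r*1.4)&(g>50)).astype(np.uint8)
    m=cv2.morphologyEx(m,cv2.MORPH_CLOSE,np.ones((3,3)))
    cs=max(cv2.findContours(m,0,2)[0],key=cv2.contourArea)
    print(n,cv2.approxPolyDP(cs,3,True)[:,0].tolist())
E
```

```text
top [304 235   5  13  48] [305.95833333 240.64583333] [0.5883 0.1432 0.01  ] ((305.8799743652344, 240.83998107910156), (3.6769556999206543, 12.162237167358398), 8.130102157592773)
top [254 279  22  10 135] [264.55555556 283.4962963 ] [0.511  0.2215 0.01  ] ((264.7884826660156, 283.44232177734375), (6.275716304779053, 21.376659393310547), 78.69007110595703)
top [[537, 149], [481, 162], [400, 189], [437, 349], [451, 348], [452, 342], [456, 347], [545, 339], [581, 331], [569, 279], [565, 285], [549, 284], [555, 275], [562, 279], [541, 201], [550, 198]]
scene [438 264  14   5  57] [444.42105263 266.15789474] [0.4291 0.2536 0.01  ] ((444.5, 266.0), (4.0, 13.0), 90.0)
scene [393 273  23  16 208] [403.58173077 280.55288462] [0.5113 0.2216 0.01  ] ((403.4451904296875, 280.4794616699219), (22.003734588623047, 9.714414596557617), 20.556045532226562)
scene [335 280  15  10  86] [342.40697674 284.31395349] [0.5903 0.1475 0.01  ] ((342.5076904296875, 284.13848876953125), (6.2017364501953125, 14.38802719116211), 60.2551155090332)
scene [[240, 106], [226, 113], [219, 107], [179, 129], [178, 148], [172, 144], [138, 164], [152, 234], [235, 268], [291, 220], [280, 217], [285, 207], [278, 200], [255, 216], [251, 215], [255, 207], [238, 218], [233, 212], [239, 208], [236, 207], [217, 224], [204, 208], [220, 197], [231, 180], [225, 177], [226, 182], [215, 189], [202, 173], [216, 163], [216, 156], [257, 130], [269, 139], [268, 143], [284, 161], [300, 172], [309, 165], [271, 119]]
```

View pics/tz.png

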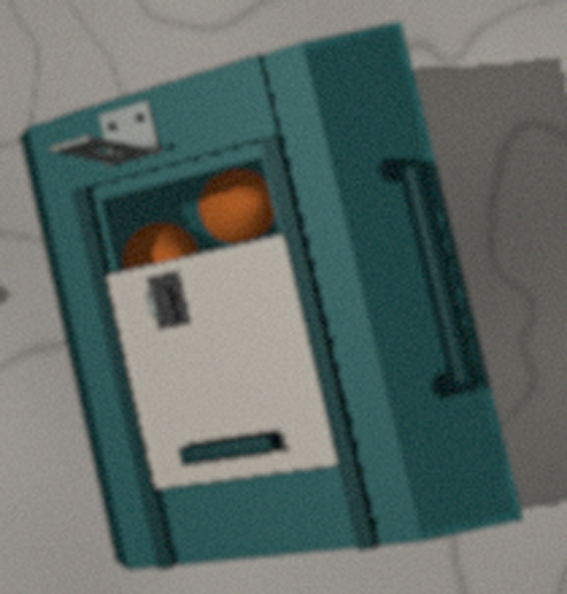

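View pics/sz.png

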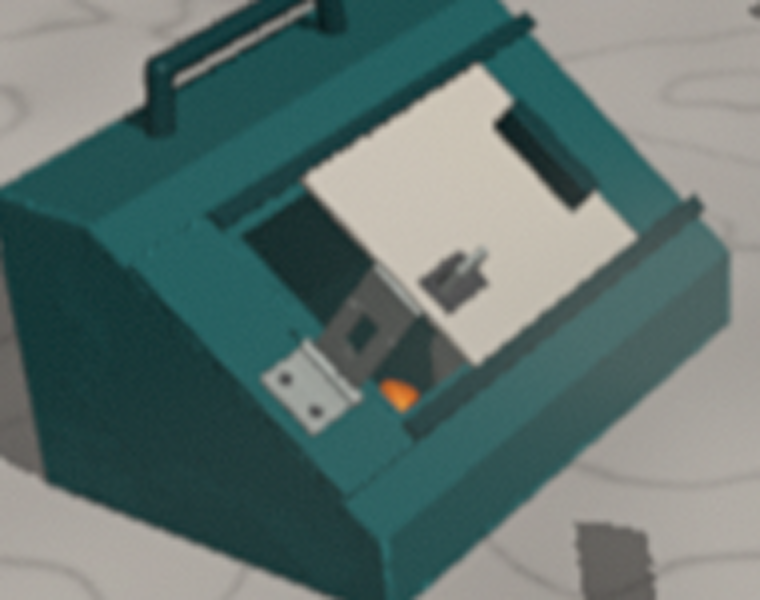

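```bash
python3 - <<'E'
from h import *
C=[("top",537.5,149,.162,.105,.15),("top",581.5,331.5,.162,.105,-.15),("top",400,188.5,.045,-.105,.15),("top",436.5,349.5,.045,-.105,-.15),
("scene",137.5,164,.162,.105,.15),("scene",236,268.5,0,-.105,.15),("scene",152,234.5,0,.105,.15)]
W=np.array([onz(n,u,v,z)[:2] for n,u,v,z,a,b in C]);L=np.array([[a,b] for *_,a,b in C])
def fit(i):
    w,l=W[i],L[i];wc,lc=w.mean(0),l.mean(0)
    z=((l-lc)@[1,1j]).conj()@((w-wc)@[1,1j]);y=np.angle(z);R=np.array([[np.cos(y),-np.sin(y)],[np.sin(y),np.cos(y)]])
    t=wc-R@lc;return t,y,((l@R.T+t)-w)*1e3
for i in(range(4),range(4,7),range(7)):
    t,y,r=fit(list(i));print(t.round(4),round(y,4),r.round(1).tolist())
c,s=np.cos(y),np.sin(y)
Rc=np.array([[c,-s,0],[s,c,0],[0,0,1]]);a=np.radians(38)
Rf=Rc@np.array([[np.cos(a),0,-np.sin(a)],[0,1,0],[np.sin(a),0,np.cos(a)]])
o=np.r_[t,0]+Rc@[-.0301,0,.1035]
np.savez("face.npz",R=Rf,o=o,yaw=y,t=t)
print(o,Rf.round(3).tolist())
T=lambda u,v:(390+u/2.7-.3,140+v/2.7-.3); S=lambda u,v:(140+u/4-.4,115+v/4-.4)
L=lambda X:(Rf.T@(X-o)*1e3).round(1)
for nm,sv,tv in[("rib crest mid",(555,148),(232,443)),("rib crest +x end",(512,105),(281,437)),("rib crest -x",(590,190),(182,452)),
 ("door +y +x corner",(305,180),(283,236)),("door +y -x corner",(473,362),(107,273)),("door -y -x",(634,238),(155,487)),("hasp tip +x",(378,265),(88,137)),("hasp tip -x",(422,315),(50,150)),("hingeplate",(302,338),(158,147)),("hingepl -x+y",(312,435),(100,112)),("staple base+y-x",(443,311),(150,285))]:
    X,e=tri(S(*sv),T(*tv));print(nm,X.round(4),L(X),round(e*1e3,1))
n=Rf[:,2]
for nm,h,sv,tv in[("door+y",.0085,(305,180),(283,236)),("door+y-x",.0085,(473,362),(107,273)),("ribcrest",.026,(555,148),(232,443)),("plate",.002,(453,282),(168,300)),("looptop",.03,(480,255),(160,300))]:
    print(nm,L(onplane("scene",*S(*sv),o+n*h,n)),L(onplane("top",*T(*tv),o+n*h,n)))
# pin
for nm,u,v in[("g",264.7,283.4),("nose",225,290.5)]: print(nm,onz("top",u,v,.008))
t_=cv2.imread("pics/top0.png");s_=cv2.imread("pics/scene0.png")
im=np.hstack([cv2.resize(t_[265:310,215:295],None,fx=5,fy=5),cv2.resize(s_[260:305,380:460],None,fx=5,fy=5)])
im2=np.hstack([cv2.resize(t_[235:275,440:485],(400,355),interpolation=2),cv2.resize(s_[165:205,235:280],(400,355),interpolation=2)])
cv2.imwrite("pics/pin.png",np.vstack([im,im2]))
E
```

```text
[ 0.5508 -0.1592] -1.3859 [[2.1, -0.0], [-2.1, -1.5], [3.2, 1.2], [-3.2, 0.3]]
[ 0.5481 -0.1624] -1.3738 [[-1.9, -6.0], [-0.9, 4.4], [2.8, 1.6]]
[ 0.5496 -0.1597] -1.3861 [[1.0, -0.6], [-3.2, -2.1], [2.1, 0.6], [-4.3, -0.2], [-1.3, -5.4], [2.3, 5.5], [3.4, 2.2]]
[ 0.54412061 -0.13013657  0.1035    ] [[0.145, 0.983, -0.113], [-0.775, 0.184, 0.605], [0.616, 0.0, 0.788]]
rib crest mid [ 0.4671 -0.1322  0.1228] [  2.3 -76.1  22.6] 8.7
rib crest +x end [ 0.471  -0.1572  0.1396] [ 32.6 -76.9  20.4] 8.1
rib crest -x [ 0.4634 -0.1081  0.1057] [-27.4 -75.3  24.2] 2.6
door +y +x corner [ 0.5931 -0.1656  0.1435] [59.2 41.6  4.5] 1.1
door +y -x corner [ 0.578  -0.073   0.0739] [-57.6  43.8   7.4] 0.4
door -y -x [ 0.4405 -0.099   0.0715] [-58.8 -96.2   5.4] 0.0
hasp tip +x [ 0.6516 -0.046   0.1702] [ -8.6 121.1  91.3] 2.1
hasp tip -x [ 0.647  -0.0262  0.1513] [-36.1 120.2  89. ] 2.8
hingeplate [ 0.6537 -0.1007  0.1114] [ -2.  113.1  11.7] 0.2
hingepl -x+y [ 0.6798 -0.0692  0.0867] [-37.9 144.5   8.3] 2.9
staple base+y-x [ 0.57   -0.0986  0.0875] [-30.5  31.2   3.6] 2.8
door+y [57.8 44.7  8.5] [61.2 41.8  8.5]
door+y-x [-57.8  44.7   8.5] [-56.8  43.9   8.5]
ribcrest [ -1.3 -76.5  26. ] [  7.9 -73.4  26. ]
plate [-21.1  13.6   2. ] [-22.9  18.8   2. ]
looptop [-22.5  14.8  30. ] [-15.1  19.9  30. ]
g [0.51111784 0.22146562 0.008     ]
nose [0.49990379 0.2951585  0.008     ]
```

View pics/pin.png

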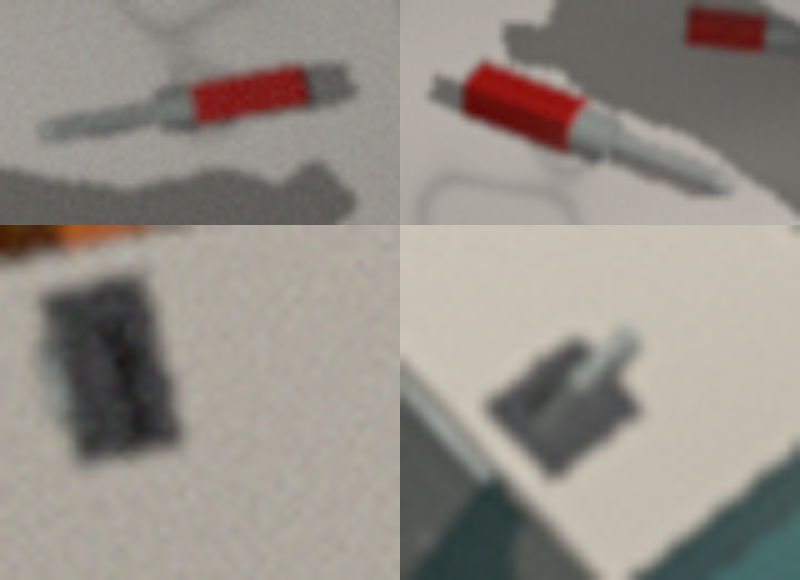

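```bash
cat >> h.py <<'E'
from scipy.spatial.transform import Rotation as Ro
F=np.load("face.npz") 
def f2w(p): return F["o"]+F["R"]@(np.array(p)/1e3)
def w2f(X): return F["R"].T@(np.array(X)-F["o"])*1e3
RT=F["R"]*np.array([-1,1,-1])   # tool axes over the slope
def pose():
    o=env.get_obs();return o,np.array(o["tool_pos"]),Ro.from_euler("xyz",o["tool_rot"],degrees=True)
def delta(p,R=None,n=1):
    o,x,r=pose();print("t",o["time_s"],"face mm",w2f(x).round(1),"world",x.round(4),"F_tool",r.inv().apply(o["force"]).round(1))
    print(" shift cm now-axes",(r.inv().apply(p-x)*100).round(2), "/row",(r.inv().apply(p-x)*100/n).round(2))
    if R is not None:
        rv=(r.inv()*Ro.from_matrix(R)).as_rotvec(degrees=True);print(" turn",rv.round(2),"/row",(rv/n).round(2))
        print(" shift in turned axes",((p-x)@R*100).round(2))
E
python3 - <<'E'
from h import *
delta(f2w([0,-115,120]),RT,10)
print(f2w([0,-115,120]),f2w([0,-108,12]))
E
```

```text
t 0.1 face mm [ 379.6 -408.8 -185.7] world [ 0.2183 -0.6117  0.1909] F_tool [ 0.1  0.1 -0.2]
 shift cm now-axes [ 36.68 -43.51  -0.65] /row [ 3.67 -4.35 -0.06]
 turn [-26.85 -31.44 -77.72] /row [-2.69 -3.14 -7.77]
 shift in turned axes [ 37.96  29.38 -30.57]
[ 0.41750723 -0.0786369   0.19806129] [ 0.43660105 -0.14271137  0.11295613]
```

Call:
{"method": "jog_arm", "body": {"motion": [{"z": -5}, {"z": -5}, {"z": -5}, {"x": 3.06, "y": -3.63}, {"x": 3.06, "y": -3.63}], "claw": -1}}

```text
$.motion[0]: bad value
```

Call:
{"method": "jog_arm", "body": {"motion": [{"x": 3.06, "y": -3.63}, {"x": 3.06, "y": -3.63}, {"x": 3.06, "y": -3.63}, {"x": 3.06, "y": -3.63}, {"x": 3.06, "y": -3.63}]}}

```text
$.motion[0]: bad value
```

Call:
{"method": "jog_arm", "body": {"motion": [{"x": 3.06, "y": -3.63}, {"x": 3.06, "y": -3.63}, {"x": 3.06, "y": -3.63}, {"x": 3.06, "y": -3.63}, {"x": 3.06, "y": -3.63}]}}

```text
$.motion[0]: bad value
```

Call:
{"method": "jog_arm", "body": {"motion": [{"ax": -2.7, "ay": -3.15, "az": -7.5}, {"ax": -2.7, "ay": -3.15, "az": -7.5}, {"ax": -2.7, "ay": -3.15, "az": -7.5}, {"ax": -2.7, "ay": -3.15, "az": -7.5}, {"ax": -2.7, "ay": -3.15, "az": -7.5}]}}

```text
$.motion[0]: bad value
```

Call:
{"method": "jog_arm", "body": {"motion": [{"ax": -2.7, "ay": -3.15, "az": -7.5}, {"ax": -2.7, "ay": -3.15, "az": -7.5}, {"ax": -2.7, "ay": -3.15, "az": -7.5}, {"ax": -2.7, "ay": -3.15, "az": -7.5}, {"ax": -2.7, "ay": -3.15, "az": -7.5}]}}

```text
$.motion[0]: bad value
```

```bash
python3 - <<'E'
from h import *
delta(f2w([0,-108,60]),RT,5);print(env.get_obs()["qpos"].round(1))
E
```

```text
t 0.1 face mm [ 379.6 -408.8 -185.7] world [ 0.2183 -0.6117  0.1909] F_tool [ 0.1  0.1 -0.2]
 shift cm now-axes [ 36.79 -39.74   4.07] /row [ 7.36 -7.95  0.81]
 turn [-26.85 -31.44 -77.72] /row [ -5.37  -6.29 -15.54]
 shift in turned axes [ 37.96  30.08 -24.57]
[71.2 18.4 -4.  83.2  1.3 78.5 -3.3]
```

All six keys are needed in each row.

Call:
{"method": "jog_arm", "body": {"motion": [{"x": 0, "y": 0, "z": -5, "ax": 0, "ay": 0, "az": 0}, {"x": 0, "y": 0, "z": -5, "ax": 0, "ay": 0, "az": 0}, {"x": 0, "y": 0, "z": -5, "ax": 0, "ay": 0, "az": 0}, {"x": 3.06, "y": -3.63, "z": 0, "ax": 0, "ay": 0, "az": 0}, {"x": 3.06, "y": -3.63, "z": 0, "ax": 0, "ay": 0, "az": 0}], "claw": -1}}

```text
time_s: 0.6
tool_pos: [0.2519, -0.524, 0.3432]
tool_rot: [179.8, -0.0, 19.5]
force: [1.5, 1.0, -0.3]
grip_width: 0.0547
grasp_force: 0.0
```

Call:
{"method": "jog_arm", "body": {"motion": [{"x": 3.06, "y": -3.63, "z": 0, "ax": 0, "ay": 0, "az": 0}, {"x": 3.06, "y": -3.63, "z": 0, "ax": 0, "ay": 0, "az": 0}, {"x": 3.06, "y": -3.63, "z": 0, "ax": 0, "ay": 0, "az": 0}, {"x": 3.06, "y": -3.63, "z": 0, "ax": 0, "ay": 0, "az": 0}, {"x": 3.06, "y": -3.63, "z": 0, "ax": 0, "ay": 0, "az": 0}]}}

```text
time_s: 1.1
tool_pos: [0.335, -0.2988, 0.3415]
tool_rot: [-180.0, 0.0, 19.6]
force: [0.5, -0.8, 1.1]
grip_width: 0.015
grasp_force: 0.0
```

Call:
{"method": "jog_arm", "body": {"motion": [{"x": 3.06, "y": -3.63, "z": 0, "ax": 0, "ay": 0, "az": 0}, {"x": 3.06, "y": -3.63, "z": 0, "ax": 0, "ay": 0, "az": 0}, {"x": 3.06, "y": -3.63, "z": 0, "ax": 0, "ay": 0, "az": 0}, {"x": 3.06, "y": -3.63, "z": 0, "ax": 0, "ay": 0, "az": 0}, {"x": 3.06, "y": -3.63, "z": 0, "ax": 0, "ay": 0, "az": 0}]}}

```text
time_s: 1.6
tool_pos: [0.418, -0.0765, 0.3416]
tool_rot: [180.0, 0.0, 19.6]
force: [0.5, -0.7, -0.6]
grip_width: 0.0002
grasp_force: 0.0
```

```bash
python3 - <<'E'
from h import *
delta(f2w([0,-108,60]),RT,10);print(env.get_obs()["qpos"].round(1))
E
```

```text
t 1.6 face mm [  86.8 -114.2  234.4] world [ 0.418  -0.0765  0.3416] F_tool [0.3 0.8 0.6]
 shift cm now-axes [ 0.    3.93 19.09] /row [0.   0.39 1.91]
 turn [-26.76 -31.34 -77.76] /row [-2.68 -3.13 -7.78]
 shift in turned axes [ 8.68  0.62 17.44]
[ 47.5 -11.7 -33.5  96.2  -6.4  93.6 -56.2]
```

Call:
{"method": "jog_arm", "body": {"motion": [{"x": 0, "y": 0, "z": 0, "ax": -2.68, "ay": -3.13, "az": -7.5}, {"x": 0, "y": 0, "z": 0, "ax": -2.68, "ay": -3.13, "az": -7.5}, {"x": 0, "y": 0, "z": 0, "ax": -2.68, "ay": -3.13, "az": -7.5}, {"x": 0, "y": 0, "z": 0, "ax": -2.68, "ay": -3.13, "az": -7.5}, {"x": 0, "y": 0, "z": 0, "ax": -2.68, "ay": -3.13, "az": -7.5}]}}

```text
time_s: 2.1
tool_pos: [0.4181, -0.0783, 0.3416]
tool_rot: [172.3, 18.9, 56.6]
force: [0.4, -0.4, 0.2]
grip_width: 0.0007
grasp_force: 0.0
```

Call:
{"method": "jog_arm", "body": {"motion": [{"x": 0, "y": 0, "z": 0, "ax": -2.68, "ay": -3.13, "az": -7.5}, {"x": 0, "y": 0, "z": 0, "ax": -2.68, "ay": -3.13, "az": -7.5}, {"x": 0, "y": 0, "z": 0, "ax": -2.68, "ay": -3.13, "az": -7.5}, {"x": 0, "y": 0, "z": 0, "ax": -2.68, "ay": -3.13, "az": -7.5}, {"x": 0, "y": 0, "z": 0, "ax": -2.68, "ay": -3.13, "az": -7.5}]}}

```text
time_s: 2.6
tool_pos: [0.4179, -0.0781, 0.3415]
tool_rot: [179.0, 38.3, 97.8]
force: [0.2, -0.6, -0.0]
grip_width: 0.0001
grasp_force: 0.0
```

```bash
python3 - <<'E'
from h import *
delta(f2w([0,-112,60]),RT,5);print(env.get_obs()["qpos"].round(1))
E
```

```text
t 2.6 face mm [  87.9 -114.5  233.3] world [ 0.4179 -0.0781  0.3415] F_tool [-0.4  0.1  0.4]
 shift cm now-axes [ 8.9   0.13 17.28] /row [1.78 0.03 3.46]
 turn [-0.72  0.32 -2.2 ] /row [-0.14  0.06 -0.44]
 shift in turned axes [ 8.79  0.25 17.33]
[ 28.5 -15.9 -45.3 106.7  26.9  89.1  -8.6]
```

Call:
{"method": "jog_arm", "body": {"motion": [{"x": 1.76, "y": 0, "z": 3.46, "ax": -0.14, "ay": 0.06, "az": -0.44}, {"x": 1.76, "y": 0, "z": 3.46, "ax": -0.14, "ay": 0.06, "az": -0.44}, {"x": 1.76, "y": 0, "z": 3.46, "ax": -0.14, "ay": 0.06, "az": -0.44}, {"x": 1.76, "y": 0, "z": 3.46, "ax": -0.14, "ay": 0.06, "az": -0.44}, {"x": 1.76, "y": 0, "z": 3.46, "ax": -0.14, "ay": 0.06, "az": -0.44}]}}

```text
time_s: 3.1
tool_pos: [0.4254, -0.1154, 0.15]
tool_rot: [179.8, 37.9, 100.1]
force: [0.5, -0.1, -0.1]
grip_width: 0.0004
grasp_force: 0.0
```

```bash
python3 - <<'E'
from h import *
delta(f2w([0,-110,13]),RT,3);print(env.get_obs()["qpos"].round(1))
t=env.read_camera("top")[:,:,::-1];s=env.read_camera("scene")[:,:,::-1]
cv2.imwrite("pics/a1.png",np.hstack([cv2.resize(t[130:360,380:590],(400,438),interpolation=2),cv2.resize(s[90:275,130:330],(400,370),interpolation=2)[:370].copy() if 0 else cv2.resize(s[90:309,130:330],(400,438),interpolation=2)]))
E
```

```text
t 3.1 face mm [ 1.00e-01 -1.14e+02  5.90e+01] world [ 0.4254 -0.1154  0.15  ] F_tool [-0.1  0.4  0.2]
 shift cm now-axes [0.  0.4 4.6] /row [0.   0.13 1.53]
 turn [-0.07 -0.08 -0.35] /row [-0.02 -0.03 -0.12]
 shift in turned axes [0.01 0.4  4.6 ]
[ 29.9  -6.4 -48.8 123.6  34.9  70.5 -23.1]
```

View pics/a1.png

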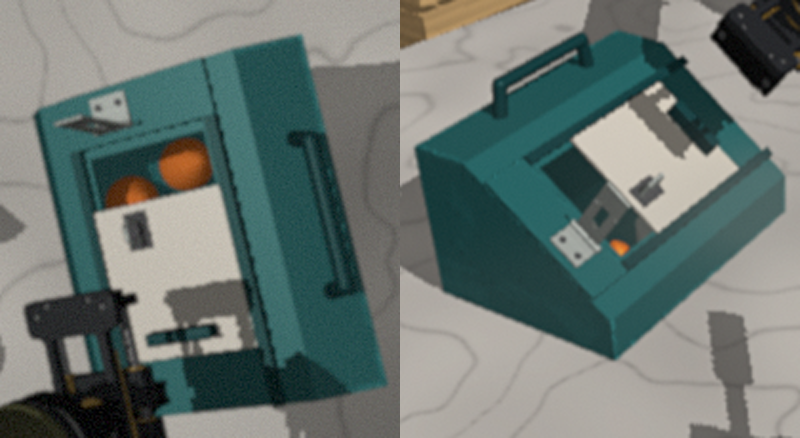

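Call:
{"method": "jog_arm", "body": {"motion": [{"x": 0, "y": 0, "z": 1.5, "ax": 0, "ay": 0, "az": 0}, {"x": 0, "y": 0, "z": 1.5, "ax": 0, "ay": 0, "az": 0}, {"x": 0, "y": 0, "z": 1.5, "ax": 0, "ay": 0, "az": 0}, {"x": 0, "y": 0.5, "z": 0, "ax": 0, "ay": 0, "az": 0}, {"x": 0, "y": 0.5, "z": 0, "ax": 0, "ay": 0, "az": 0}]}}

```text
time_s: 3.7
tool_pos: [0.4411, -0.1408, 0.1162]
tool_rot: [179.8, 37.9, 100.1]
force: [0.4, -0.1, 0.9]
grip_width: 0.0004
grasp_force: 0.0
```

Call:
{"method": "jog_arm", "body": {"motion": [{"x": 0, "y": 1, "z": 0, "ax": 0, "ay": 0, "az": 0}, {"x": 0, "y": 1, "z": 0, "ax": 0, "ay": 0, "az": 0}, {"x": 0, "y": 1, "z": 0, "ax": 0, "ay": 0, "az": 0}, {"x": 0, "y": 1, "z": 0, "ax": 0, "ay": 0, "az": 0}, {"x": 0, "y": 0.5, "z": 0, "ax": 0, "ay": 0, "az": 0}]}}

```text
time_s: 4.2
tool_pos: [0.4862, -0.132, 0.1161]
tool_rot: [179.8, 37.9, 100.1]
force: [-0.3, 0.1, 0.5]
grip_width: 0.0003
grasp_force: 0.0
```

```bash
python3 - <<'E'
from h import *
delta(f2w([0,-30,13]),RT,3)
E
```

```text
t 4.2 face mm [  0.9 -57.3  15.4] world [ 0.4862 -0.132   0.1161] F_tool [-0.2 -0.3 -0.5]
 shift cm now-axes [0.1  2.73 0.23] /row [0.03 0.91 0.08]
 turn [-0.06 -0.14 -0.37] /row [-0.02 -0.05 -0.12]
 shift in turned axes [0.09 2.73 0.24]
```

Call:
{"method": "jog_arm", "body": {"motion": [{"x": 0, "y": 0.6, "z": 0, "ax": 0, "ay": 0, "az": 0}, {"x": 0, "y": 0.6, "z": 0, "ax": 0, "ay": 0, "az": 0}, {"x": 0, "y": 0.6, "z": 0, "ax": 0, "ay": 0, "az": 0}, {"x": 0, "y": 0.4, "z": 0, "ax": 0, "ay": 0, "az": 0}, {"x": 0, "y": 0.3, "z": 0, "ax": 0, "ay": 0, "az": 0}]}}

```text
time_s: 4.7
tool_pos: [0.5097, -0.128, 0.116]
tool_rot: [179.8, 37.9, 100.1]
force: [-0.1, 0.7, -0.2]
grip_width: 0.0005
grasp_force: 0.0
```

```bash
python3 - <<'E'
from h import *
delta(f2w([0,-30,13]),RT,3)
t=env.read_camera("top")[:,:,::-1];s=env.read_camera("scene")[:,:,::-1]
cv2.imwrite("pics/a2.png",np.hstack([cv2.resize(t[130:360,380:590],(400,438),interpolation=2),cv2.resize(s[90:309,130:330],(400,438),interpolation=2)]))
E
```

```text
t 4.7 face mm [  1.1 -33.4  15.1] world [ 0.5097 -0.128   0.116 ] F_tool [ 0.7  0.  -0.2]
 shift cm now-axes [0.11 0.34 0.21] /row [0.04 0.11 0.07]
 turn [-0.11 -0.11 -0.35] /row [-0.04 -0.04 -0.12]
 shift in turned axes [0.11 0.34 0.21]
```

View pics/a2.png

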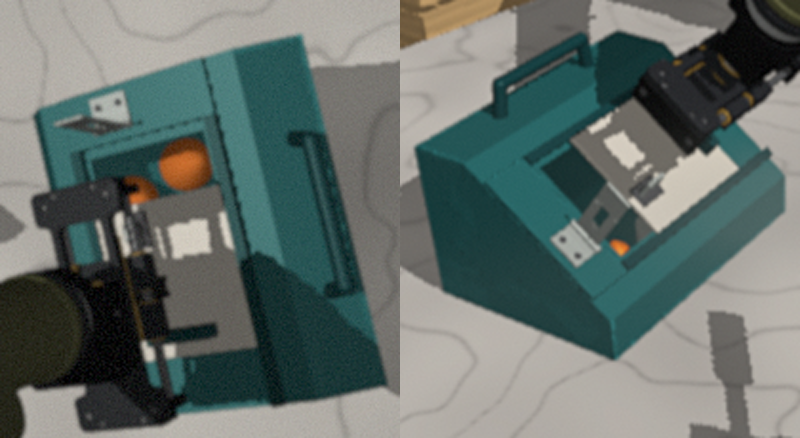

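```bash
python3 - <<'E'
from h import *
o,x,r=pose()
for n in P: print(n,proj(n,x),proj(n,x-r.as_matrix()[:,2]*.05), "rib",proj(n,f2w([0,-76,26])),proj(n,f2w([0,-76,6])))
s=cv2.imread("pics/a2.png")
im=env.read_camera("scene")[120:200,240:330,::-1];cv2.imwrite("pics/a3.png",cv2.resize(im,(720,600),interpolation=2)) if 0 else cv2.imwrite("pics/a3.png",cv2.resize(im,(675,600),interpolation=2))
E
```

```text
scene [262.4181631  162.70394215] [274.32432786 148.51083485] rib [277.7458158 151.2200921] [273.05882726 156.6931442 ]
top [468.85671475 279.5663115 ] [456.38806942 283.65303656] rib [471.47926203 306.02414616] [476.20346909 303.99458021]
```

View pics/a3.png

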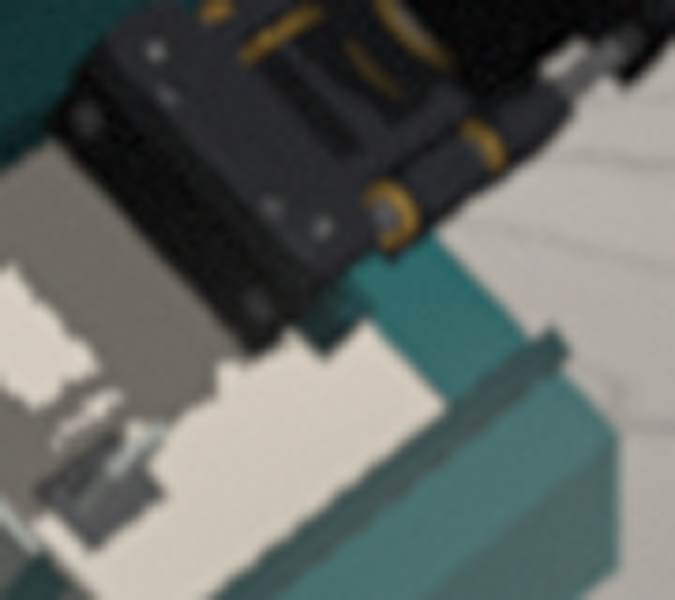

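```bash
python3 - <<'E'
from h import *
for p in [(38,62,85),(-36,62,85),(38,-128,85),(-36,-128,85),(1,-18,15),(1,-18,85),(1,-48,15)]:
    print(p,[proj(n,f2w(p)).round(1) for n in P])
for n in P: print(n,ray(n,0,0)[0])
o=env.get_obs();print(o["grip_width"],o["tool_rot"],o["force"],o["wrist_torque"],w2f(o["tool_pos"]))
im=env.read_camera("top")[210:350,390:500,::-1];cv2.imwrite("pics/a4.png",cv2.resize(im,(471,600),interpolation=2))
E
```

```text
(38, 62, 85) [array([234.6, 148.5]), array([459. , 220.5])]
(-36, 62, 85) [array([263.1, 179.4]), array([416.8, 230.9])]
(38, -128, 85) [array([293.7, 110. ]), array([487.4, 343.2])]
(-36, -128, 85) [array([318.9, 137.7]), array([443.2, 347.6])]
(1, -18, 15) [array([257.8, 166.1]), array([466.7, 270.4])]
(1, -18, 85) [array([274.7, 145.9]), array([448.8, 275.8])]
(1, -48, 15) [array([266.7, 159.7]), array([470.8, 288.2])]
scene [1.22441682 0.66803013 0.70485384]
top [0.5194301  0.11391686 1.05415945]
0.0005552248215920917 [179.84763813  37.88906783 100.13745928] [ 0.06883314  0.04037075 -0.62597467] [ 0.75111218  0.02964226 -0.04838051] [  1.03415054 -33.76172597  15.00796643]
```

View pics/a4.png

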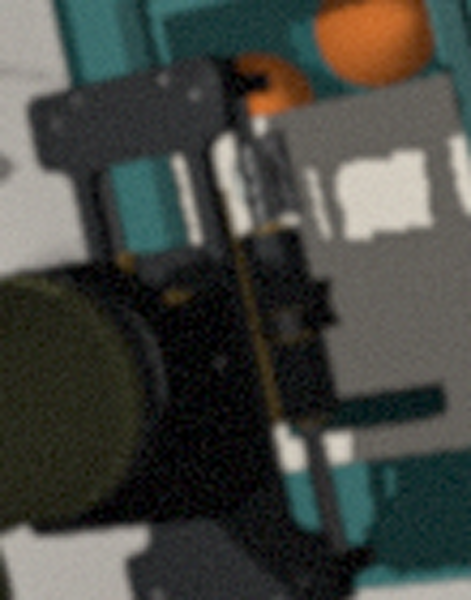

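Call:
{"method": "jog_arm", "body": {"motion": [{"x": 0, "y": 0, "z": 0.16, "ax": 0, "ay": 0, "az": 0}, {"x": 0, "y": 0, "z": 0.16, "ax": 0, "ay": 0, "az": 0}, {"x": 0, "y": 0, "z": 0.16, "ax": 0, "ay": 0, "az": 0}, {"x": 0, "y": 0, "z": 0.16, "ax": 0, "ay": 0, "az": 0}, {"x": 0, "y": 0, "z": 0.1, "ax": 0, "ay": 0, "az": 0}]}}

```text
time_s: 5.4
tool_pos: [0.5101, -0.1328, 0.1101]
tool_rot: [179.8, 37.9, 100.1]
force: [0.3, -0.2, 0.6]
grip_width: 0.0005
grasp_force: 0.0
```

```bash
python3 - <<'E'
from h import *
delta(f2w([0,-33,6]),RT,3)
# tip of dark protrusion in top & scene: report dark mask bounds near finger
t=cv2.imread("pics/a4.png")
E
```

```text
t 5.4 face mm [  1.2 -33.9   7.4] world [ 0.5101 -0.1328  0.1101] F_tool [-0.5  0.3 -0.4]
 shift cm now-axes [0.12 0.09 0.14] /row [0.04 0.03 0.05]
 turn [-0.12 -0.1  -0.36] /row [-0.04 -0.03 -0.12]
 shift in turned axes [0.12 0.09 0.14]
```

Call:
{"method": "jog_arm", "body": {"motion": [{"x": 0, "y": 0, "z": 0.2, "ax": 0, "ay": 0, "az": 0}, {"x": 0, "y": 0, "z": 0.1, "ax": 0, "ay": 0, "az": 0}, {"x": 0, "y": 0, "z": 0.1, "ax": 0, "ay": 0, "az": 0}, {"x": 0, "y": 0, "z": 0, "ax": 0, "ay": 0, "az": 0}, {"x": 0, "y": 0, "z": 0, "ax": 0, "ay": 0, "az": 0}]}}

```text
time_s: 5.9
tool_pos: [0.5107, -0.135, 0.1071]
tool_rot: [179.8, 37.9, 100.1]
force: [-0.2, -0.6, -0.8]
grip_width: 0.0008
grasp_force: 0.0
```

Call:
{"method": "jog_arm", "body": {"motion": [{"x": 0, "y": 0, "z": 0.1, "ax": 0, "ay": 0, "az": 0}, {"x": 0, "y": 0, "z": 0.1, "ax": 0, "ay": 0, "az": 0}, {"x": 0, "y": 0, "z": 0.1, "ax": 0, "ay": 0, "az": 0}, {"x": 0, "y": 0, "z": 0.1, "ax": 0, "ay": 0, "az": 0}, {"x": 0, "y": 0, "z": 0, "ax": 0, "ay": 0, "az": 0}]}}

```text
time_s: 6.4
tool_pos: [0.511, -0.1376, 0.1038]
tool_rot: [179.8, 37.9, 100.1]
force: [-1.0, 0.1, 0.0]
grip_width: 0.0004
grasp_force: 0.0
```

Call:
{"method": "jog_arm", "body": {"motion": [{"x": 0, "y": 0, "z": 0.15, "ax": 0, "ay": 0, "az": 0}, {"x": 0, "y": 0, "z": 0.15, "ax": 0, "ay": 0, "az": 0}, {"x": 0, "y": 0, "z": 0.15, "ax": 0, "ay": 0, "az": 0}, {"x": 0, "y": 0, "z": 0.15, "ax": 0, "ay": 0, "az": 0}, {"x": 0, "y": 0, "z": 0, "ax": 0, "ay": 0, "az": 0}]}}

```text
time_s: 6.9
tool_pos: [0.5116, -0.1413, 0.099]
tool_rot: [179.9, 37.9, 100.1]
force: [-0.1, -0.2, -0.4]
grip_width: 0.0008
grasp_force: 0.0
```

```bash
python3 - <<'E'
from h import *
delta(f2w([0,-33,6]),RT,3)
o=env.get_obs();print(o["wrist_torque"],env.grip_point_offset,[a for a in dir(env) if a[0]!='_'])
# teal finger: dark (near black) pixels: extent near TCP projection
print(proj("top",o["tool_pos"]),proj("scene",o["tool_pos"]))
im=env.read_camera("top").astype(int).max(2)
for v in range(266,300,2): print(v,''.join('#' if im[v,u]<45 else '+' if im[v,u]<75 else '.' for u in range(440,490)))
E
```

```text
t 6.9 face mm [  1.1 -34.   -6.6] world [ 0.5116 -0.1413  0.099 ] F_tool [ 0.1 -0.2  0.4]
 shift cm now-axes [ 0.12  0.1  -1.26] /row [ 0.04  0.03 -0.42]
 turn [-0.14 -0.1  -0.36] /row [-0.05 -0.03 -0.12]
 shift in turned axes [ 0.11  0.1  -1.26]
[0.68069031 0.01563206 0.02721109] 0.0187 ['PlanningError', 'camera_params', 'get_obs', 'grip_point_offset', 'read_camera', 'sign_off']
[474.05873566 278.16768075] [257.58136832 168.45340497]
266 ..++++++####+###+++++######+......................
268 #################++++######+......................
270 #############+#############++.....................
272 ############++##############+.....................
274 #############+##################+.................
276 ##############+#################+.................
278 ##############+#################+.................
280 ##############+##################+................
282 ###############+######+++#########+...............
284 ######################++########++................
286 ################+#####+++++####+..................
288 ################++#############++.................
290 ################+++#############+.................
292 #################++#############++................
294 #################++##############+................
296 ##################++#############+................
298 ##################+++#############+...............
```

Call:
{"method": "jog_arm", "body": {"motion": [{"x": 0, "y": 0, "z": 0.15, "ax": 0, "ay": 0, "az": 0}, {"x": 0, "y": 0, "z": 0.15, "ax": 0, "ay": 0, "az": 0}, {"x": 0, "y": 0, "z": 0.15, "ax": 0, "ay": 0, "az": 0}, {"x": 0, "y": 0, "z": 0.1, "ax": 0, "ay": 0, "az": 0}, {"x": 0, "y": 0, "z": 0, "ax": 0, "ay": 0, "az": 0}]}}

```text
time_s: 7.45
tool_pos: [0.5123, -0.1445, 0.0947]
tool_rot: [179.9, 37.9, 100.1]
force: [-0.8, -0.4, 0.1]
grip_width: 0.0008
grasp_force: 0.0
```

Call:
{"method": "jog_arm", "body": {"motion": [{"x": 0, "y": 0, "z": 0.1, "ax": 0, "ay": 0, "az": 0}, {"x": 0, "y": 0, "z": 0.1, "ax": 0, "ay": 0, "az": 0}, {"x": 0, "y": 0, "z": 0.1, "ax": 0, "ay": 0, "az": 0}, {"x": 0, "y": 0, "z": 0, "ax": 0, "ay": 0, "az": 0}, {"x": 0, "y": 0, "z": 0, "ax": 0, "ay": 0, "az": 0}]}}

```text
time_s: 7.95
tool_pos: [0.5127, -0.1462, 0.0924]
tool_rot: [179.8, 37.9, 100.1]
force: [0.1, 0.3, 0.2]
grip_width: 0.0007
grasp_force: 0.0
```

Call:
{"method": "jog_arm", "body": {"motion": [{"x": 0, "y": 0, "z": 0.1, "ax": 0, "ay": 0, "az": 0}, {"x": 0, "y": 0, "z": 0.1, "ax": 0, "ay": 0, "az": 0}, {"x": 0, "y": 0, "z": 0.1, "ax": 0, "ay": 0, "az": 0}, {"x": 0, "y": 0, "z": 0.1, "ax": 0, "ay": 0, "az": 0}, {"x": 0, "y": 0, "z": 0, "ax": 0, "ay": 0, "az": 0}]}}

```text
time_s: 8.45
tool_pos: [0.5131, -0.1487, 0.0892]
tool_rot: [179.8, 37.9, 100.1]
force: [-0.3, 0.2, -0.5]
grip_width: 0.0005
grasp_force: 0.0
```

```bash
python3 - <<'E'
from h import *
delta(f2w([0,-33,6]),RT,3)
o=env.get_obs()
print(proj("top",o["tool_pos"]),proj("scene",o["tool_pos"]))
im=env.read_camera("top").astype(int).max(2)
for v in range(264,312,2): print(v,''.join('#' if im[v,u]<45 else '+' if im[v,u]<75 else '.' for u in range(440,500)))
E
```

```text
t 8.45 face mm [  1.1 -33.9 -19. ] world [ 0.5131 -0.1487  0.0892] F_tool [ 0.6 -0.2  0.2]
 shift cm now-axes [ 0.11  0.09 -2.5 ] /row [ 0.04  0.03 -0.83]
 turn [-0.13 -0.1  -0.36] /row [-0.04 -0.03 -0.12]
 shift in turned axes [ 0.11  0.09 -2.5 ]
[476.85413105 277.18254155] [254.7887228  171.78503339]
264 .......++++####+####++++#####+..............................
266 .++++###+###########+++++#####+.............................
268 #+#############+###############.............................
270 ################+##############+............................
272 #################+##############+++.........................
274 ###################################+........................
276 ++++###############################+........................
278 ##################+################+........................
280 #########################++#########+.......................
282 ###################+######++########++......................
284 #########################+#++######+........................
286 ####################+#############++........................
288 ####################++#############+........................
290 ####################++##############........................
292 ####################++##############+.......................
294 #####################++#############+.......................
296 #####################+#+#############+......................
298 ######################++#############+......................
300 #######################+##############+.....+++++####+......
302 #######################++############################++.....
304 ########################++####++++####################+.....
306 ##############################++++##################++......
308 #################################+#######++++++++...........
310 #########################+..++###++++.......................
```

```bash
python3 - <<'E'
from h import *
X,e=tri((248,137.3),(446,227));print(w2f(X),e)
X,e=tri((272,166.7),(400,233));print(w2f(X),e)
t=env.read_camera("top")[:,:,::-1];s=env.read_camera("scene")[:,:,::-1]
d=np.hstack([cv2.resize(t[150:360,390:500],(314,600),interpolation=2),cv2.resize(s[90:220,225:330],(484,600),interpolation=2)])
cv2.imwrite("pics/a5.png",d)
E
```

```text
[ 32.51019874  55.522604   122.3208997 ] 0.0008183519786906754
[-37.14198786  64.92396885 129.99632024] 0.008727098442724708
```

View pics/a5.png

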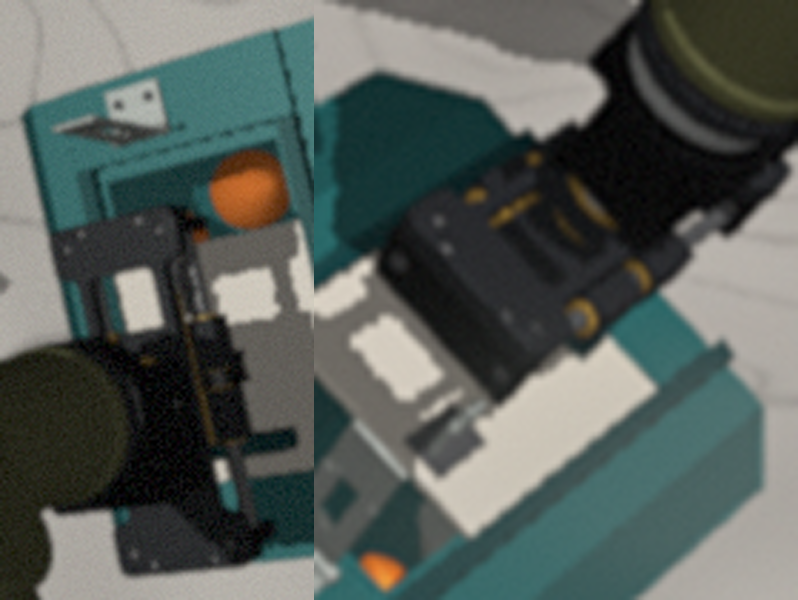

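Call:
{"method": "jog_arm", "body": {"motion": [{"x": 0, "y": 0, "z": 0.15, "ax": 0, "ay": 0, "az": 0}, {"x": 0, "y": 0, "z": 0.15, "ax": 0, "ay": 0, "az": 0}, {"x": 0, "y": 0, "z": 0.1, "ax": 0, "ay": 0, "az": 0}, {"x": 0, "y": 0, "z": 0.1, "ax": 0, "ay": 0, "az": 0}, {"x": 0, "y": 0, "z": 0, "ax": 0, "ay": 0, "az": 0}]}}

```text
time_s: 9.1
tool_pos: [0.5136, -0.1517, 0.0852]
tool_rot: [179.8, 37.9, 100.1]
force: [0.4, 0.8, -0.0]
grip_width: 0.0004
grasp_force: 0.0
```

Call:
{"method": "jog_arm", "body": {"motion": [{"x": 0, "y": 0, "z": 0.1, "ax": 0, "ay": 0, "az": 0}, {"x": 0, "y": 0, "z": 0.1, "ax": 0, "ay": 0, "az": 0}, {"x": 0, "y": 0, "z": 0.1, "ax": 0, "ay": 0, "az": 0}, {"x": 0, "y": 0, "z": 0.1, "ax": 0, "ay": 0, "az": 0}, {"x": 0, "y": 0, "z": 0, "ax": 0, "ay": 0, "az": 0}]}}

```text
time_s: 9.6
tool_pos: [0.5168, -0.1515, 0.0848]
tool_rot: [179.5, 38.0, 100.1]
force: [-2.3, 8.1, 11.7]
grip_width: 0.0004
grasp_force: 7.2
```

```bash
python3 - <<'E'
from h import *
delta(f2w([0,-33,6]),RT,3)
E
```

```text
t 9.6 face mm [  1.1 -30.7 -24.6] world [ 0.5168 -0.1515  0.0848] F_tool [ -0.6  -0.7 -14.4]
 shift cm now-axes [ 0.11 -0.21 -3.06] /row [ 0.04 -0.07 -1.02]
 turn [ 0.24 -0.04 -0.35] /row [ 0.08 -0.01 -0.12]
 shift in turned axes [ 0.11 -0.23 -3.06]
```

Call:
{"method": "jog_arm", "body": {"motion": [{"x": 0, "y": 0, "z": -2, "ax": 0, "ay": 0, "az": 0}, {"x": 0, "y": 0, "z": -2, "ax": 0, "ay": 0, "az": 0}, {"x": 0, "y": -2.8, "z": 0, "ax": 0, "ay": 0, "az": 0}, {"x": 0, "y": -2.8, "z": 0, "ax": 0, "ay": 0, "az": 0}, {"x": 0, "y": -2.7, "z": 0, "ax": 0, "ay": 0, "az": 0}]}}

```text
time_s: 10.1
tool_pos: [0.4271, -0.1445, 0.1133]
tool_rot: [179.8, 37.9, 100.2]
force: [-0.1, -0.8, 0.7]
grip_width: 0.0008
grasp_force: 0.0
```

```bash
python3 - <<'E'
from h import *
delta(f2w([0,-112,-17]),RT,3)
E
```

```text
t 10.1 face mm [   0.3 -117.7   12.3] world [ 0.4271 -0.1445  0.1133] F_tool [-1.  -0.2 -0.1]
 shift cm now-axes [0.02 0.57 2.93] /row [0.01 0.19 0.98]
 turn [-0.11 -0.12 -0.33] /row [-0.04 -0.04 -0.11]
 shift in turned axes [0.03 0.57 2.93]
```

Call:
{"method": "jog_arm", "body": {"motion": [{"x": 0, "y": 0, "z": 1, "ax": 0, "ay": 0, "az": 0}, {"x": 0, "y": 0, "z": 1, "ax": 0, "ay": 0, "az": 0}, {"x": 0, "y": 0, "z": 0.9, "ax": 0, "ay": 0, "az": 0}, {"x": 0, "y": 1, "z": 0, "ax": 0, "ay": 0, "az": 0}, {"x": 0, "y": 1, "z": 0, "ax": 0, "ay": 0, "az": 0}]}}

```text
time_s: 10.6
tool_pos: [0.4516, -0.1587, 0.0895]
tool_rot: [179.9, 37.8, 100.2]
force: [1.3, -0.2, 0.5]
grip_width: 0.0004
grasp_force: 0.0
```

Call:
{"method": "jog_arm", "body": {"motion": [{"x": 0, "y": 0.6, "z": 0, "ax": 0, "ay": 0, "az": 0}, {"x": 0, "y": 0.6, "z": 0, "ax": 0, "ay": 0, "az": 0}, {"x": 0, "y": 0.6, "z": 0, "ax": 0, "ay": 0, "az": 0}, {"x": 0, "y": 0.6, "z": 0, "ax": 0, "ay": 0, "az": 0}, {"x": 0, "y": 0.6, "z": 0, "ax": 0, "ay": 0, "az": 0}]}}

```text
time_s: 11.1
tool_pos: [0.4807, -0.1531, 0.0906]
tool_rot: [179.9, 37.9, 100.1]
force: [-0.9, 0.9, -0.6]
grip_width: 0.0006
grasp_force: 0.8
```

```bash
cat >> h.py <<'E'
def dooredge():
    "face y of the +y edge of the white door, along x=50..-50 lines, from scene"
    im=env.read_camera("scene").astype(int);out=[]
    for x in(50,40,30,-10,-35,-45,-52):
        row=[]
        for y in np.arange(-110,125,.5):
            u,v=proj("scene",f2w([x,y,6]));p=im[int(round(v)),int(round(u))];row.append((p.min()>85)and(p.max()-p.min()<60))
        row=np.array(row);out.append((x,None if not row.any() else float(np.arange(-110,125,.5)[np.where(row)[0].max()])))
    return out
E
python3 - <<'E'
from h import *
delta(f2w([0,-30,-17]),RT,3)
print(dooredge())
E
```

```text
t 11.1 face mm [  0.7 -66.6 -16.9] world [ 0.4807 -0.1531  0.0906] F_tool [ 1.2 -0.7 -0.2]
 shift cm now-axes [0.09 3.66 0.  ] /row [0.03 1.22 0.  ]
 turn [-0.14 -0.11 -0.35] /row [-0.05 -0.04 -0.12]
 shift in turned axes [0.07 3.66 0.01]
[(50, 72.5), (40, 71.5), (30, 73.5), (-10, 124.5), (-35, 124.5), (-45, 72.5), (-52, 72.5)]
```

Call:
{"method": "jog_arm", "body": {"motion": [{"x": 0, "y": 0.7, "z": 0, "ax": 0, "ay": 0, "az": 0}, {"x": 0, "y": 0.7, "z": 0, "ax": 0, "ay": 0, "az": 0}, {"x": 0, "y": 0.7, "z": 0, "ax": 0, "ay": 0, "az": 0}, {"x": 0, "y": 0.7, "z": 0, "ax": 0, "ay": 0, "az": 0}, {"x": 0, "y": 0.4, "z": 0, "ax": 0, "ay": 0, "az": 0}]}}

```text
time_s: 11.65
tool_pos: [0.511, -0.1478, 0.0907]
tool_rot: [-180.0, 37.9, 100.1]
force: [-12.2, 3.0, 5.1]
grip_width: 0.0006
grasp_force: 5.7
```

Call:
{"method": "jog_arm", "body": {"motion": [{"x": 0, "y": 0.15, "z": 0, "ax": 0, "ay": 0, "az": 0}, {"x": 0, "y": 0.15, "z": 0, "ax": 0, "ay": 0, "az": 0}, {"x": 0, "y": 0.1, "z": 0, "ax": 0, "ay": 0, "az": 0}, {"x": 0, "y": 0.1, "z": 0, "ax": 0, "ay": 0, "az": 0}, {"x": 0, "y": 0.1, "z": 0, "ax": 0, "ay": 0, "az": 0}]}}

```text
time_s: 12.15
tool_pos: [0.5107, -0.1482, 0.0904]
tool_rot: [-179.3, 38.1, 100.2]
force: [-23.3, 5.7, 13.3]
grip_width: 0.0004
grasp_force: 11.1
```

```bash
python3 - <<'E'
from h import *
delta(f2w([0,-28,-17]),RT,3)
print(dooredge())
E
```

```text
t 12.15 face mm [  1.1 -36.1 -17.4] world [ 0.5107 -0.1482  0.0904] F_tool [ -0.5 -22.1 -16.2]
 shift cm now-axes [ 0.12  0.81 -0.06] /row [ 0.04  0.27 -0.02]
 turn [-0.99  0.06 -0.32] /row [-0.33  0.02 -0.11]
 shift in turned axes [ 0.11  0.81 -0.04]
[(50, 101.0), (40, 102.5), (30, 102.0), (-10, 124.5), (-35, 124.5), (-45, 102.5), (-52, 101.5)]
```

Call:
{"method": "jog_arm", "body": {"motion": [{"x": 0, "y": -1, "z": 0, "ax": 0, "ay": 0, "az": 0}, {"x": 0, "y": -0.5, "z": -2, "ax": 0, "ay": 0, "az": 0}, {"x": 0, "y": 0, "z": -3, "ax": 0, "ay": 0, "az": 0}, {"x": 0, "y": 0, "z": -3, "ax": 0, "ay": 0, "az": 0}, {"x": 0, "y": 0, "z": -3, "ax": 0, "ay": 0, "az": 0}]}}

```text
time_s: 12.7
tool_pos: [0.4917, -0.082, 0.1793]
tool_rot: [179.7, 37.9, 100.1]
force: [0.2, -0.3, 0.1]
grip_width: 0.0004
grasp_force: 0.0
```

Call:
{"method": "jog_arm", "body": {"motion": [{"x": 0.5, "y": 4, "z": 0, "ax": 0, "ay": 0, "az": 0}, {"x": 0.5, "y": 4, "z": 0, "ax": 0, "ay": 0, "az": 0}, {"x": 0.5, "y": 4, "z": 0, "ax": 0, "ay": 0, "az": 0}, {"x": 0.5, "y": 4, "z": 0, "ax": 0, "ay": 0, "az": 0}, {"x": 0.3, "y": 4, "z": 0, "ax": 0, "ay": 0, "az": 0}]}}

```text
time_s: 13.2
tool_pos: [0.687, -0.0292, 0.1637]
tool_rot: [179.7, 37.9, 100.1]
force: [0.4, -0.4, 0.8]
grip_width: 0.0006
grasp_force: 0.0
```

```bash
python3 - <<'E'
from h import *
delta(f2w([-22,160,10]),RT,3)
print(dooredge(),env.get_obs()["qpos"].round(0))
T=lambda u,v:(390+u/2.7-.3,140+v/2.7-.3); S=lambda u,v:(140+u/4-.4,115+v/4-.4)
n=F["R"][:,2]
for nm,h,sv,tv in[("staple base c",.007,(453,282),(168,300)),("looptop",.033,(478,255),None),("hinge +x",.009,(303,340),(158,147)),("hinge -x",.009,(352,402),(108,160))]:
    print(nm,w2f(onplane("scene",*S(*sv),F["o"]+n*h,n)).round(1),tv and w2f(onplane("top",*T(*tv),F["o"]+n*h,n)).round(1))
E
```

```text
t 13.2 face mm [-20.5 159.   92.4] world [ 0.687  -0.0292  0.1637] F_tool [-0.8  0.3 -0.3]
 shift cm now-axes [0.14 0.11 8.24] /row [0.05 0.04 2.75]
 turn [-0.06 -0.08 -0.4 ] /row [-0.02 -0.03 -0.13]
 shift in turned axes [0.15 0.1  8.24]
[(50, 100.5), (40, 101.0), (30, 100.5), (-10, 124.5), (-35, 124.5), (-45, 102.5), (-52, 101.5)] [ 13.  34. -47.  85.  59.  91. -32.]
staple base c [-21.8  18.1   7. ] [-20.6  18.8   7. ]
looptop [-22.4  18.5  33. ] None
hinge +x [ -2.7 111.2   9. ] [ -3.2 113.4   9. ]
hinge -x [-38.3 114.8   9. ] [-38.3 114.    9. ]
```

Call:
{"method": "jog_arm", "body": {"motion": [{"x": 0, "y": 0, "z": 2.5, "ax": 0, "ay": 0, "az": 0}, {"x": 0, "y": 0, "z": 2.5, "ax": 0, "ay": 0, "az": 0}, {"x": 0, "y": 0, "z": 2.7, "ax": 0, "ay": 0, "az": 0}, {"x": 0, "y": -1.2, "z": 0, "ax": 0, "ay": 0, "az": 0}, {"x": 0, "y": -1.2, "z": 0, "ax": 0, "ay": 0, "az": 0}]}}

```text
time_s: 13.75
tool_pos: [0.6695, -0.0815, 0.1022]
tool_rot: [179.8, 37.9, 100.1]
force: [0.3, -0.3, -0.4]
grip_width: 0.0007
grasp_force: 0.2
```

Call:
{"method": "jog_arm", "body": {"motion": [{"x": 0, "y": -1, "z": 0, "ax": 0, "ay": 0, "az": 0}, {"x": 0, "y": -1, "z": 0, "ax": 0, "ay": 0, "az": 0}, {"x": 0, "y": -1, "z": 0, "ax": 0, "ay": 0, "az": 0}, {"x": 0, "y": -1, "z": 0, "ax": 0, "ay": 0, "az": 0}, {"x": 0, "y": -1, "z": 0, "ax": 0, "ay": 0, "az": 0}]}}

```text
time_s: 14.25
tool_pos: [0.6197, -0.089, 0.1033]
tool_rot: [179.8, 37.9, 100.1]
force: [0.9, 0.1, 0.9]
grip_width: 0.0004
grasp_force: 0.2
```

Call:
{"method": "jog_arm", "body": {"motion": [{"x": 0, "y": -0.8, "z": 0, "ax": 0, "ay": 0, "az": 0}, {"x": 0, "y": -0.8, "z": 0, "ax": 0, "ay": 0, "az": 0}, {"x": 0, "y": -0.8, "z": 0, "ax": 0, "ay": 0, "az": 0}, {"x": 0, "y": -0.8, "z": 0, "ax": 0, "ay": 0, "az": 0}, {"x": 0, "y": -0.8, "z": 0, "ax": 0, "ay": 0, "az": 0}]}}

```text
time_s: 14.75
tool_pos: [0.5802, -0.0962, 0.103]
tool_rot: [179.8, 37.9, 100.1]
force: [-0.4, -0.5, -0.2]
grip_width: 0.0006
grasp_force: 0.0
```

```bash
python3 - <<'E'
from h import *
delta(f2w([-22,44,15]),RT,3)
E
```

```text
t 14.75 face mm [-21.4  41.7  16. ] world [ 0.5802 -0.0962  0.103 ] F_tool [-0.2 -0.5  0.4]
 shift cm now-axes [0.06 0.23 0.1 ] /row [0.02 0.08 0.03]
 turn [-0.12 -0.1  -0.36] /row [-0.04 -0.03 -0.12]
 shift in turned axes [0.06 0.23 0.1 ]
```

Call:
{"method": "jog_arm", "body": {"motion": [{"x": 0, "y": 0, "z": 0.8, "ax": 0, "ay": 0, "az": 0}, {"x": 0, "y": 0, "z": 0.8, "ax": 0, "ay": 0, "az": 0}, {"x": 0, "y": 0, "z": 0.7, "ax": 0, "ay": 0, "az": 0}, {"x": 0, "y": 0, "z": 0.6, "ax": 0, "ay": 0, "az": 0}, {"x": 0, "y": 0, "z": 0.4, "ax": 0, "ay": 0, "az": 0}]}}

```text
time_s: 15.25
tool_pos: [0.5844, -0.1167, 0.076]
tool_rot: [179.9, 37.9, 100.1]
force: [-0.8, -0.1, 0.1]
grip_width: 0.0002
grasp_force: 0.1
```

Call:
{"method": "jog_arm", "body": {"motion": [{"x": 0, "y": 0, "z": 0.2, "ax": 0, "ay": 0, "az": 0}, {"x": 0, "y": 0, "z": 0.15, "ax": 0, "ay": 0, "az": 0}, {"x": 0, "y": 0, "z": 0.15, "ax": 0, "ay": 0, "az": 0}, {"x": 0, "y": 0, "z": 0.1, "ax": 0, "ay": 0, "az": 0}, {"x": 0, "y": 0, "z": 0, "ax": 0, "ay": 0, "az": 0}]}}

```text
time_s: 15.75
tool_pos: [0.5853, -0.1187, 0.0732]
tool_rot: [179.8, 37.9, 100.1]
force: [-3.2, 3.4, 5.9]
grip_width: 0.0004
grasp_force: 3.1
```

```bash
python3 - <<'E'
from h import *
delta(f2w([-22,44,-21]),RT,3)
E
```

```text
t 15.75 face mm [-21.6  42.5 -21.6] world [ 0.5853 -0.1187  0.0732] F_tool [-0.6 -2.5 -7. ]
 shift cm now-axes [ 0.04  0.15 -0.06] /row [ 0.01  0.05 -0.02]
 turn [-0.07 -0.07 -0.35] /row [-0.02 -0.02 -0.12]
 shift in turned axes [ 0.04  0.15 -0.06]
```

Call:
{"method": "jog_arm", "body": {"motion": [{"x": 0, "y": 0, "z": 0.1, "ax": 0, "ay": 0, "az": 0}, {"x": 0, "y": 0, "z": 0, "ax": 0, "ay": 0, "az": 0}, {"x": 0, "y": 0, "z": -3, "ax": 0, "ay": 0, "az": 0}, {"x": 0, "y": 0, "z": -5, "ax": 0, "ay": 0, "az": 0}, {"x": 0, "y": 0, "z": -5, "ax": 0, "ay": 0, "az": 0}]}}

```text
time_s: 16.25
tool_pos: [0.5702, -0.0414, 0.1749]
tool_rot: [179.9, 37.9, 100.1]
force: [1.0, -0.2, 0.6]
grip_width: 0.0007
grasp_force: 0.0
```

```bash
python3 - <<'E'
from h import *
R=Ro.from_euler("xyz",[180,0,98.6],degrees=True).as_matrix()
delta(np.array([.511,.2215,.17]),R,5)
# check hasp flat: grey pixels profile in scene along strap line
im=env.read_camera("scene")
for x in(-11,-32):
  print(x,[im[tuple(int(round(q)) for q in proj("scene",f2w([x,y,9]))[::-1])].tolist() for y in(20,27,35,45,100,108)])
E
```

```text
t 16.25 face mm [-21.  42. 107.] world [ 0.5702 -0.0414  0.1749] F_tool [-0.7  1.  -0.2]
 shift cm now-axes [ 21.54  -1.18 -16.15] /row [ 4.31 -0.24 -3.23]
 turn [ 0.6 37.9  1.5] /row [0.12 7.58 0.3 ]
 shift in turned axes [26.88 -1.92  0.49]
-11 [[111, 107, 100], [111, 108, 99], [92, 94, 90], [88, 92, 90], [90, 93, 90], [109, 112, 110]]
-32 [[209, 202, 189], [200, 194, 182], [162, 167, 161], [163, 168, 162], [168, 173, 167], [166, 169, 164]]
```

Call:
{"method": "jog_arm", "body": {"motion": [{"x": 0, "y": 0, "z": 0, "ax": 0.12, "ay": 7.58, "az": 0.3}, {"x": 0, "y": 0, "z": 0, "ax": 0.12, "ay": 7.58, "az": 0.3}, {"x": 0, "y": 0, "z": 0, "ax": 0.12, "ay": 7.58, "az": 0.3}, {"x": 0, "y": 0, "z": 0, "ax": 0.12, "ay": 7.58, "az": 0.3}, {"x": 0, "y": 0, "z": 0, "ax": 0.12, "ay": 7.58, "az": 0.3}], "claw": 0.1}}

```text
time_s: 16.8
tool_pos: [0.5718, -0.0417, 0.1756]
tool_rot: [179.7, -0.2, 98.7]
force: [0.2, 0.5, -0.6]
grip_width: 0.0329
grasp_force: 0.0
```

Call:
{"method": "jog_arm", "body": {"motion": [{"x": 4.5, "y": -0.32, "z": 0, "ax": 0, "ay": 0, "az": 0}, {"x": 4.5, "y": -0.32, "z": 0, "ax": 0, "ay": 0, "az": 0}, {"x": 4.5, "y": -0.32, "z": 0, "ax": 0, "ay": 0, "az": 0}, {"x": 4.5, "y": -0.32, "z": 0, "ax": 0, "ay": 0, "az": 0}, {"x": 4.5, "y": -0.32, "z": 0, "ax": 0, "ay": 0, "az": 0}]}}

```text
time_s: 17.3
tool_pos: [0.5209, 0.1795, 0.1742]
tool_rot: [179.9, 0.1, 98.6]
force: [1.3, 0.5, 0.6]
grip_width: 0.0477
grasp_force: 0.0
```

```bash
python3 - <<'E'
from h import *
R=Ro.from_euler("xyz",[180,0,98.6],degrees=True).as_matrix()
delta(np.array([.511,.2215,.05]),R,5)
print(env.get_obs()["grip_width"],env.get_obs()["qpos"].round(0))
im=cv2.cvtColor(env.read_camera("scene"),cv2.COLOR_RGB2BGR)
E
```

```text
t 17.3 face mm [-199.7   34.1  245.7] world [0.5209 0.1795 0.1742] F_tool [ 0.3  1.4 -0.6]
 shift cm now-axes [ 4.32 -0.38 12.41] /row [ 0.86 -0.08  2.48]
 turn [0.12 0.06 0.01] /row [0.02 0.01 0.  ]
 shift in turned axes [ 4.3  -0.35 12.42]
0.04768182085291263 [ 32.  15. -63.  97.  14.  76. -24.]
```

Call:
{"method": "jog_arm", "body": {"motion": [{"x": 2.15, "y": -0.18, "z": 0, "ax": 0, "ay": 0, "az": 0}, {"x": 2.15, "y": -0.18, "z": 0, "ax": 0, "ay": 0, "az": 0}, {"x": 0, "y": 0, "z": 4, "ax": 0, "ay": 0, "az": 0}, {"x": 0, "y": 0, "z": 4.2, "ax": 0, "ay": 0, "az": 0}, {"x": 0, "y": 0, "z": 4.2, "ax": 0, "ay": 0, "az": 0}]}}

```text
time_s: 17.85
tool_pos: [0.5119, 0.2201, 0.0489]
tool_rot: [179.8, 0.0, 98.7]
force: [0.2, -1.3, -1.0]
grip_width: 0.0479
grasp_force: 0.0
```

```bash
python3 - <<'E'
from h import *
R=Ro.from_euler("xyz",[180,0,98.6],degrees=True).as_matrix()
delta(np.array([.511,.2215,-.026]),R,5)
# pin seen in top & fingers?
im=env.read_camera("scene").astype(int)
r,g,b=im[...,0],im[...,1],im[...,2]
m=(r>90)&(g<r*.35)&(b<r*.4);m[:,480:]=0;m[:250]=0
k,l,st,c=cv2.connectedComponentsWithStats(m.astype(np.uint8))
for i in range(1,k):
  if st[i,4]>15: print(st[i],c[i])
x=np.array(env.get_obs()["tool_pos"]);print(proj("scene",x),proj("scene",x+[0,0,.03]),proj("top",x))
for v in range(215,300,3): print(v,''.join('#' if im[v,u].max()<60 else 'r' if m[v,u] else '.' for u in range(350,470,2)))
E
```

```text
t 17.85 face mm [-309.6   32.7  172.6] world [0.5119 0.2201 0.0489] F_tool [-1.3 -0.   1. ]
 shift cm now-axes [ 0.15 -0.09  7.49] /row [ 0.03 -0.02  1.5 ]
 turn [0.16 0.04 0.07] /row [0.03 0.01 0.01]
 shift in turned axes [ 0.15 -0.07  7.49]
[438 263  14   7  76] [444.55263158 265.57894737]
[393 273  23  16 207] [403.60386473 280.53623188]
[335 280  15  10  88] [342.25       284.36363636]
[404.40656375 264.17492883] [405.72733394 250.39413541] [265.04914326 285.81500816]
215 ............................................................
218 ............................................................
221 ............................................................
224 ............................................................
227 ............................................................
230 ............................................................
233 .........##.................................................
236 .............##############.#...............................
239 .................########..##.###.#.........................
242 .....................########.....
[... 561 characters left out ...]
..................................................
272 ............................................................
275 .......................rrrr.................................
278 ......................rrrrrrrrr.............................
281 ......................rrrrrrrrrrr...........................
284 .........................rrrrrrr............................
287 .............................rrr............................
290 ............................................................
293 ............................................................
296 ............................................................
299 ............................................................
```

Call:
{"method": "jog_arm", "body": {"motion": [{"x": 0.15, "y": -0.08, "z": 0.9, "ax": 0, "ay": 0, "az": 0}, {"x": 0, "y": 0, "z": 0.9, "ax": 0, "ay": 0, "az": 0}, {"x": 0, "y": 0, "z": 0.9, "ax": 0, "ay": 0, "az": 0}, {"x": 0, "y": 0, "z": 0.9, "ax": 0, "ay": 0, "az": 0}, {"x": 0, "y": 0, "z": 0.7, "ax": 0, "ay": 0, "az": 0}]}}

```text
time_s: 18.4
tool_pos: [0.511, 0.2217, 0.0071]
tool_rot: [179.9, 0.0, 98.6]
force: [-0.8, -0.6, 0.6]
grip_width: 0.0478
grasp_force: 0.0
```

```bash
python3 - <<'E'
from h import *
im=env.read_camera("scene").astype(int)
o,x,r=pose();print(x,r.inv().apply(o["force"]))
for z in(0,.03):
  for y in(-.024,-.039,.024,.039): print(z,y,proj("scene",x+r.apply([0,y,-z])).round(1),proj("scene",x+r.apply([.0095,y,-z])).round(1))
R_,g,b=im[...,0],im[...,1],im[...,2];m=(R_>90)&(g<R_*.35)&(b<R_*.4)
for v in range(240,300,2): print(v,''.join('#' if im[v,u].max()<60 else 'r' if m[v,u] else '.' for u in range(360,450,1)))
E
```

```text
[0.51010656 0.22122901 0.00591013] [-0.82118497 -0.91133524  0.85366499]
0 -0.024 [409.7 274.6] [414.5 276.5]
0 -0.039 [413.4 270.2] [418.2 272. ]
0 0.024 [397.3 289.4] [402.2 291.3]
0 0.039 [393.3 294.2] [398.2 296.2]
0.03 -0.024 [411.1 261.4] [416.  263.3]
0.03 -0.039 [414.9 257.1] [419.7 258.8]
0.03 0.024 [398.6 276. ] [403.5 278. ]
0.03 0.039 [394.5 280.8] [399.5 282.8]
240 ...#############################################......###.##..............................
242 ..###############################################...#########.............................
244 ...###############################.######..##################.............................
246 ....#############################...#####...#################.............................
248 ....##############################################..#########.............................
250 ....#############################################.....######..............................
252 ....############################################.......####...............................
254 ....############################################......
[... 1426 characters left out ...]
...................................
286 .............................................rrrrrrrr.....................................
288 ..................................................rrr.....................................
290 ..........................................................................................
292 ..........................................................................................
294 ..........................................................................................
296 ..........................................................................................
298 ..........................................................................................
```

Call:
{"method": "jog_arm", "body": {"motion": [{"x": 0, "y": 0, "z": 0.8, "ax": 0, "ay": 0, "az": 0}, {"x": 0, "y": 0, "z": 0.8, "ax": 0, "ay": 0, "az": 0}, {"x": 0, "y": 0, "z": 0.7, "ax": 0, "ay": 0, "az": 0}, {"x": 0, "y": 0, "z": 0.6, "ax": 0, "ay": 0, "az": 0}, {"x": 0, "y": 0, "z": 0.3, "ax": 0, "ay": 0, "az": 0}]}}

```text
time_s: 18.95
tool_pos: [0.51, 0.2216, -0.0258]
tool_rot: [180.0, -0.0, 98.7]
force: [-0.5, -0.4, 0.8]
grip_width: 0.0477
grasp_force: 0.0
```

```bash
python3 - <<'E'
from h import *
R=Ro.from_euler("xyz",[180,0,98.6],degrees=True).as_matrix()
delta(np.array([.511,.2215,-.028]),R,5)
E
```

```text
t 18.95 face mm [-357.    31.1  114.8] world [ 0.51    0.2216 -0.0258] F_tool [-0.3 -0.5 -0.8]
 shift cm now-axes [-0.02  0.1   0.22] /row [-0.    0.02  0.04]
 turn [ 0.   -0.01  0.05] /row [ 0.   -0.    0.01]
 shift in turned axes [-0.02  0.1   0.22]
```

Call:
{"method": "jog_arm", "body": {"motion": [{"x": 0, "y": 0.1, "z": 0.15, "ax": 0, "ay": 0, "az": 0}, {"x": 0, "y": 0, "z": 0, "ax": 0, "ay": 0, "az": 0}, {"x": 0, "y": 0, "z": 0, "ax": 0, "ay": 0, "az": 0}, {"x": 0, "y": 0, "z": 0, "ax": 0, "ay": 0, "az": 0}, {"x": 0, "y": 0, "z": 0, "ax": 0, "ay": 0, "az": 0}], "claw": -1, "squeeze": 30}}

```text
time_s: 19.45
tool_pos: [0.5115, 0.2219, -0.0263]
tool_rot: [179.9, -0.0, 98.6]
force: [0.1, -0.3, 1.7]
grip_width: 0.0158
grasp_force: 11.5
```

Call:
{"method": "jog_arm", "body": {"motion": [{"x": 0, "y": 0, "z": 0, "ax": 0, "ay": 0, "az": 0}, {"x": 0, "y": 0, "z": 0, "ax": 0, "ay": 0, "az": 0}, {"x": 0, "y": 0, "z": 0, "ax": 0, "ay": 0, "az": 0}, {"x": 0, "y": 0, "z": -2, "ax": 0, "ay": 0, "az": 0}, {"x": 0, "y": 0, "z": -3, "ax": 0, "ay": 0, "az": 0}]}}

```text
time_s: 19.95
tool_pos: [0.5097, 0.221, 0.0223]
tool_rot: [-179.8, 0.0, 98.7]
force: [0.6, -0.3, -0.1]
grip_width: 0.0156
grasp_force: 30.0
```

```bash
python3 - <<'E'
from h import *
o,x,r=pose();print(o["time_s"],x,o["tool_rot"],o["grip_width"],o["grasp_force"])
for n in P:
  im=env.read_camera(n).astype(int)
  R_,g,b=im[...,0],im[...,1],im[...,2];m=(R_>90)&(g<R_*.35)&(b<R_*.4)
  k,l,st,c=cv2.connectedComponentsWithStats(m.astype(np.uint8))
  for i in range(1,k):
    if 10<st[i,4]<2000: print(n,st[i],c[i])
  print(proj(n,x-r.apply([0,0,1])*.036))
im=env.read_camera("scene").astype(int)
for v in range(245,290,2): print(v,''.join('#' if im[v,u].max()<60 else 'r' if im[v,u,0]>90 and im[v,u,1]<im[v,u,0]*.35 else '+' if im[v,u].max()<125 else '.' for u in range(370,460,1)))
E
```

```text
19.95 [0.50967474 0.22097811 0.02230139] [-1.79820180e+02  1.36050393e-02  9.86567075e+01] 0.015566056354273092 29.983079731464386
scene [409 254   9  14  82] [412.08536585 260.62195122]
scene [438 263  14   7  77] [444.57142857 265.54545455]
scene [335 280  15  10  87] [342.27586207 284.3908046 ]
[405.90084371 258.30406798]
top [304 235   5  13  44] [305.79545455 240.72727273]
[262.04681768 284.45478658]
245 #######################################+++#####+..........................................
247 +######################################+######+...........................................
249 ...+++########################################+...........................................
251 .........++###################################+...........................................
253 ..............+++#######################++####+...........................................
255 ...................+++#################+rrrrr+.......+++++++++++++++++....................
257 .......................+++#############+rrrrrrrr..+++++++++++++++++++++++++++.............
259 ......................
[... 793 characters left out ...]
+++++++++++++++++++++.....+++++++++
277 ...+++.....++++++++++++........................+++++++++++++++++++++++++++++++++++++++++++
279 ...................+++++++.......................+++++++++++++++++++++++++++++++++++++++++
281 ............................++........................++++++++++++++++++++++++++++++++++++
283 ................................+++++.......................++++++++++++++++++++++++++++++
285 ....................................+++++..........................+++++++++++++++++++++++
287 ......................................................................+++++++++++++++.++++
289 ..............................................................................+.+.+.......
```

Call:
{"method": "jog_arm", "body": {"motion": [{"x": 0, "y": 0, "z": -5, "ax": 0, "ay": 0, "az": 0}, {"x": 0, "y": 0, "z": -5, "ax": 0, "ay": 0, "az": 0}, {"x": 0, "y": 0, "z": -5, "ax": 0, "ay": 0, "az": 0}, {"x": 0, "y": 0, "z": -5, "ax": 0, "ay": 0, "az": 0}, {"x": 0, "y": 0, "z": -3, "ax": 0, "ay": 0, "az": 0}]}}

```text
time_s: 20.6
tool_pos: [0.5118, 0.2222, 0.2563]
tool_rot: [179.8, -0.0, 98.6]
force: [0.1, 0.5, 0.0]
grip_width: 0.0153
grasp_force: 30.0
```

```bash
python3 - <<'E'
from h import *
delta(f2w([75,77.5,60]),RT,5)
im=env.read_camera("scene")
p=proj("scene",f2w([-21.6,77.3,6])),proj("scene",f2w([-21.6,77.3,33]))
print(p, "hinge",proj("scene",f2w([-21.6,113,9])),"tip",proj("scene",f2w([-21.6,31,9])))
g=im.astype(int).mean(2)
u0,v0=int(p[0][0])-22,int(p[0][1])-22
for v in range(v0,v0+40): print(v,' '.join('%3d'%g[v,u] for u in range(u0,u0+44)))
print(u0)
E
```

```text
t 20.6 face mm [-183.5   33.   337.2] world [0.5118 0.2222 0.2563] F_tool [ 0.5  0.2 -0. ]
 shift cm now-axes [-37.27   5.7    5.95] /row [-7.45  1.14  1.19]
 turn [ -0.43 -38.    -1.96] /row [-0.09 -7.6  -0.39]
 shift in turned axes [-25.85   4.45  27.72]
(array([233.44302821, 199.52457847]), array([239.72153794, 192.13403261])) hinge [221.90034142 207.81692278] tip [249.20804415 187.49513079]
177 201 200 200 200 200 199 200 200 199 201 201 200 200 200 200 200 200 199 198 200 200 199 199 199 198 199 198 197 199 198 198 198 198 199 198 199 198 200 199 201 203 194 163 122
178 200 201 200 200 200 200 201 201 200 201 201 200 200 200 201 200 200 198 198 199 201 199 198 199 199 198 199 198 199 197 198 198 197 197 199 197 199 199 199 197 193 174 155 121
179 201 201 201 201 200 200 200 201 201 199 200 199 200 200 199 200 200 200 199 198 201 199 200 198 199 199 197 198 197 199 197 198 198 198 199 198 198 196 192 173 158 132 117 107
180 200 200 200 200 201 201 201 199 201 201 200 202 199 199 201 199 200 200 200 200 199 199 199 198 198 198 197 198 198 198 198 198 197 197 199 199 194 179 160 13
[... 5801 characters left out ...]
 165 167 168 166 165 165 165 160 144 132 142 168 178 158 117  95 121 163 189 197 198 196 195 196 195 196 196 197 195 186 145 115 104  92  77  58  51  50  52
214 161 166 166 166 165 166 166 167 166 167 166 165 164 160 145 135 148 168 155 116  89  91 124 164 191 198 197 196 196 196 195 196 197 199 196 165 135 104  76  57  50  50  50  53
215 145 161 167 167 166 164 160 158 162 167 167 165 165 165 161 145 131 135 123  98  86  82  94 128 169 191 197 197 196 196 195 195 197 200 193 165 129  92  64  54  51  52  51  51
216 113 142 161 167 168 162 140 126 134 152 164 166 167 166 162 142 117 103  92  86  85  86  84 100 133 170 191 198 196 196 197 198 197 195 171 124  87  72  65  59  61  58  52  54
211
```

Call:
{"method": "jog_arm", "body": {"motion": [{"x": -4.6, "y": 0.7, "z": 0, "ax": 0, "ay": 0, "az": 0}, {"x": -4.6, "y": 0.7, "z": 0, "ax": 0, "ay": 0, "az": 0}, {"x": -4.6, "y": 0.7, "z": 0, "ax": 0, "ay": 0, "az": 0}, {"x": -4.6, "y": 0.7, "z": 0, "ax": 0, "ay": 0, "az": 0}, {"x": -4.6, "y": 0.7, "z": 0, "ax": 0, "ay": 0, "az": 0}]}}

```text
time_s: 21.15
tool_pos: [0.5801, -0.0028, 0.2519]
tool_rot: [-180.0, 0.0, 98.6]
force: [0.7, 0.3, 0.4]
grip_width: 0.0157
grasp_force: 30.0
```

Call:
{"method": "jog_arm", "body": {"motion": [{"x": -4.8, "y": 0.7, "z": 0, "ax": 0, "ay": 0, "az": 0}, {"x": -4.7, "y": 0.7, "z": 0, "ax": 0, "ay": 0, "az": 0}, {"x": -4.7, "y": 0.7, "z": 0, "ax": 0, "ay": 0, "az": 0}, {"x": 0, "y": 0, "z": 0, "ax": -0.1, "ay": -7.6, "az": -0.4}, {"x": 0, "y": 0, "z": 0, "ax": -0.1, "ay": -7.6, "az": -0.4}]}}

```text
time_s: 21.65
tool_pos: [0.6224, -0.1426, 0.2505]
tool_rot: [180.0, 15.3, 99.0]
force: [0.1, 2.6, -1.8]
grip_width: 0.0158
grasp_force: 30.0
```

Call:
{"method": "jog_arm", "body": {"motion": [{"x": 0, "y": 0, "z": 0, "ax": -0.1, "ay": -7.6, "az": -0.4}, {"x": 0, "y": 0, "z": 0, "ax": -0.1, "ay": -7.6, "az": -0.4}, {"x": 0, "y": 0, "z": 0, "ax": -0.1, "ay": -7.6, "az": -0.4}, {"x": 0, "y": 0, "z": 0, "ax": 0, "ay": 0, "az": 0}, {"x": 0, "y": 0, "z": 0, "ax": 0, "ay": 0, "az": 0}]}}

```text
time_s: 22.15
tool_pos: [0.6222, -0.1371, 0.252]
tool_rot: [-179.7, 37.9, 101.0]
force: [0.4, -0.8, -0.9]
grip_width: 0.0157
grasp_force: 30.0
```

```bash
python3 - <<'E'
from h import *
delta(f2w([75,78,15]),RT,4)
print(env.get_obs()["qpos"].round(0),env.get_obs()["grip_width"])
E
```

```text
t 22.15 face mm [108.1  75.5 104. ] world [ 0.6222 -0.1371  0.252 ] F_tool [-0.1  0.3  1.2]
 shift cm now-axes [3.29 0.29 8.9 ] /row [0.82 0.07 2.23]
 turn [-0.11 -0.13  0.3 ] /row [-0.03 -0.03  0.07]
 shift in turned axes [3.31 0.25 8.9 ]
[ 29.  18. -50.  93.  51.  87. -18.] 0.015703176465782117
```

Call:
{"method": "jog_arm", "body": {"motion": [{"x": 0.8, "y": 0.07, "z": 2.2, "ax": 0, "ay": 0, "az": 0}, {"x": 0.8, "y": 0.07, "z": 2.2, "ax": 0, "ay": 0, "az": 0}, {"x": 0.8, "y": 0.07, "z": 2.2, "ax": 0, "ay": 0, "az": 0}, {"x": 0.8, "y": 0.07, "z": 2.2, "ax": 0, "ay": 0, "az": 0}, {"x": 0, "y": 0, "z": 0, "ax": 0, "ay": 0, "az": 0}]}}

```text
time_s: 22.65
tool_pos: [0.628, -0.1689, 0.1603]
tool_rot: [-179.4, 37.9, 100.8]
force: [-0.7, 0.5, -0.3]
grip_width: 0.0156
grasp_force: 30.0
```

```bash
python3 - <<'E'
from h import *
delta(f2w([75,78,-13.5]),RT,4)
o,x,r=pose()
for n in P:
  im=env.read_camera(n).astype(int)
  c=x+r.apply([0,0,-.0345])
  print(n,"grip",proj(n,c).round(1),"should",proj(n,c+r.apply([.035,0,0])).round(1),"nose",proj(n,c+r.apply([.08,0,0])).round(1),"loop",proj(n,f2w([-21.6,77.3,20])).round(1))
  R_,g,b=im[...,0],im[...,1],im[...,2];m=(R_>60)&(g<R_*.4)&(b<R_*.45)
  k,l,st,cc=cv2.connectedComponentsWithStats(m.astype(np.uint8))
  for i in range(1,k):
    if 6<st[i,4]<2000 and np.hypot(*(cc[i]-proj(n,c)))<30: print(n,st[i],cc[i])
  if n=="scene":
    g=im.mean(2);u,v=proj(n,c+r.apply([.06,0,0])).astype(int)
    for vv in range(v-16,v+17): print(vv,' '.join('%3d'%g[vv,uu] for uu in range(u-20,u+22)))
    print(u-20)
E
```

```text
t 22.65 face mm [77.2 75.3 11.8] world [ 0.628  -0.1689  0.1603] F_tool [ 0.6 -0.6 -0.1]
 shift cm now-axes [0.21 0.29 2.53] /row [0.05 0.07 0.63]
 turn [-0.48 -0.11  0.14] /row [-0.12 -0.03  0.03]
 shift in turned axes [0.22 0.27 2.53]
scene grip [205.9 147.3] should [219.3 161.7] nose [236.4 180.2] loop [236.7 195.7]
scene [209 150   9  10  33] [212.3030303  154.09090909]
155  18  24  36  47  48  56  83 126 148 158 136  93  64  66 109 180 205 203 202 201 200 201 200 201 200 201 201 200 199 200 199 199 199 200 199 201 202 200 174 136  86  46
156  21  32  43  45  58  76  99 144 176 180 164 136 106  98 128 186 203 202 200 201 200 200 201 200 200 200 199 201 199 201 199 200 200 200 200 201 203 191 138  82  44  34
157  30  38  46  51  72  91 100 127 173 187 179 164 140 124 156 192 203 201 201 200 200 199 200 200 200 199 201 200 200 201 200 199 200 199 199 201 198 167 102  47  32  36
158  37  44  48  63  81  94  98 119 166 185 184 177 161 146 167 196 201 200 200 200 199 200 200 200 200 200 200 199 200 200 200 199 199 200 200 202 195 147  79  35  32  36
159  39  43  50  64  82  90 100 127
[... 4446 characters left out ...]
01 202 201 199 200 199 199 200 200 200 203 194 167 128 105 108 122 158 193 201 200 198 197 198 198 197 198 199 198 196 196 190 175 162 163 163 166 176 185 195 197
186 165 192 200 201 200 200 199 199 201 200 200 200 201 193 166 129 102  97 127 183 201 198 199 199 198 199 200 198 198 193 181 180 176 166 163 164 164 164 167 174 185 194
187 124 163 192 202 201 201 200 200 200 200 200 199 201 202 195 166 131 108 122 175 198 200 198 200 197 198 198 198 193 176 162 166 165 163 162 164 164 164 163 165 172 184
208
top grip [490.6 204.9] should [469.5 210.3] nose [443.9 217. ] loop [440.3 217.8]
top [493 195  12  11 105] [498.34285714 200.16190476]
top [483 199   5   8  29] [484.86206897 202.82758621]
```

Call:
{"method": "jog_arm", "body": {"motion": [{"x": 0, "y": 0.12, "z": 0.65, "ax": -0.2, "ay": 0, "az": 0}, {"x": 0, "y": 0.12, "z": 0.65, "ax": -0.2, "ay": 0, "az": 0}, {"x": 0, "y": 0, "z": 0.65, "ax": 0, "ay": 0, "az": 0}, {"x": 0, "y": 0, "z": 0.6, "ax": 0, "ay": 0, "az": 0}, {"x": 0, "y": 0, "z": 0, "ax": 0, "ay": 0, "az": 0}]}}

```text
time_s: 23.25
tool_pos: [0.6351, -0.1816, 0.1435]
tool_rot: [179.9, 38.0, 100.7]
force: [-0.0, 0.6, -0.3]
grip_width: 0.0158
grasp_force: 30.0
```

```bash
python3 - <<'E'
from h import *
delta(f2w([75,77.5,-13.5]),RT,4)
o,x,r=pose()
n="scene";im=env.read_camera(n).astype(int);c=x+r.apply([0,0,-.0345])
print(n,"should",proj(n,c+r.apply([.035,0,0])).round(1),"nose",proj(n,c+r.apply([.08,0,0])).round(1))
for y in(77.3-9,77.3+9):print([proj(n,f2w([-21.6,y,z])).round(1) for z in(9,20,30.5)])
g=im.mean(2);u,v=proj(n,f2w([-21.6,77.3,20])).astype(int)
for vv in range(v-22,v+9): print(vv,' '.join('%3d'%g[vv,uu] for uu in range(u-22,u+16)))
print(u-22)
E
```

```text
t 23.25 face mm [77.6 80.  -9.9] world [ 0.6351 -0.1816  0.1435] F_tool [ 0.6  0.1 -0.1]
 shift cm now-axes [ 0.26 -0.25  0.36] /row [ 0.07 -0.06  0.09]
 turn [ 0.25 -0.    0.13] /row [ 0.06 -0.    0.03]
 shift in turned axes [ 0.26 -0.25  0.36]
scene should [212.8 169. ] nose [229.8 187.2]
[array([237.1, 196.5]), array([239.7, 193.5]), array([242.1, 190.6])]
[array([231.1, 201. ]), array([233.6, 198. ]), array([236.1, 195.1])]
173 142 142 164 177 174 172 180 194 200 199 199 200 200 199 200 199 200 199 199 199 198 199 197 199 198 198 197 199 199 198 197 198 197 198 198 196 198 198
174 169 139 142 166 177 174 172 180 194 200 200 198 199 200 199 199 199 199 199 200 199 198 199 198 198 198 198 197 198 198 198 198 198 199 198 198 197 198
175 188 154 128 141 168 180 175 172 190 199 199 200 199 200 199 198 199 199 199 198 198 198 199 199 199 198 199 199 198 198 198 200 198 198 198 197 197 198
176 168 166 143 127 144 170 179 176 184 194 199 201 200 198 200 199 199 199 200 199 198 199 199 198 199 198 198 198 198 197 197 197 198 197 198 198 197 197
177 124 152 164 146 131 147 171 181 178 184 
[... 3471 characters left out ...]
  93  87  86  93 111 138 160 167 166 164 161 164 161 176 190 194 194 195
200  84 111 151 155 122 115 144 162 166 165 167 164 165 163 154 120  85  80  92  93  89  89 104 127 143 159 168 166 165 161 160 165 170 186 194 197 196 195
201  95 125 166 179 157 142 153 164 165 166 168 167 167 164 155 127  96  91  92  87  90 111 137 158 165 168 168 165 163 162 168 179 187 195 195 195 195 195
202 125 131 151 174 180 168 160 161 164 165 167 168 168 166 164 149 122  98  91  92 113 140 160 168 166 166 163 161 169 177 187 193 196 195 195 195 195 193
203 153 148 139 151 176 180 167 159 160 164 164 165 167 168 167 163 146 121 113 128 146 162 168 168 164 161 151 151 176 191 196 197 196 195 195 195 194 194
214
```

Call:
{"method": "jog_arm", "body": {"motion": [{"x": 0, "y": -0.1, "z": 0.15, "ax": 0, "ay": 0, "az": 0}, {"x": 0, "y": -0.1, "z": 0.15, "ax": 0, "ay": 0, "az": 0}, {"x": 0, "y": 0, "z": 0, "ax": 0, "ay": 0, "az": 0}, {"x": 0, "y": 0, "z": 0, "ax": 0, "ay": 0, "az": 0}, {"x": 0, "y": 0, "z": 0, "ax": 0, "ay": 0, "az": 0}]}}

```text
time_s: 23.8
tool_pos: [0.6342, -0.1826, 0.1421]
tool_rot: [179.7, 38.0, 100.8]
force: [-0.1, 0.4, -1.0]
grip_width: 0.0154
grasp_force: 30.0
```

```bash
python3 - <<'E'
from h import *
for i in range(4):
  delta(f2w([75,78,-13.5]),RT,4) if i==3 else print(w2f(pose()[1]).round(1)); env.read_camera("top")
E
```

```text
[ 77.5  78.9 -11.5]
[ 77.4  78.9 -11.5]
[ 77.5  78.9 -11.5]
t 23.95 face mm [ 77.4  78.9 -11.5] world [ 0.6342 -0.1826  0.1421] F_tool [ 0.9 -0.1 -0.2]
 shift cm now-axes [ 0.24 -0.09  0.2 ] /row [ 0.06 -0.02  0.05]
 turn [ 0.37 -0.    0.14] /row [ 0.09 -0.    0.03]
 shift in turned axes [ 0.24 -0.09  0.2 ]
```

Call:
{"method": "jog_arm", "body": {"motion": [{"x": 0.3, "y": -0.1, "z": 0.12, "ax": 0, "ay": 0, "az": 0}, {"x": 0.3, "y": 0, "z": 0.1, "ax": 0, "ay": 0, "az": 0}, {"x": 0.3, "y": 0, "z": 0, "ax": 0, "ay": 0, "az": 0}, {"x": 0.2, "y": 0, "z": 0, "ax": 0, "ay": 0, "az": 0}, {"x": 0, "y": 0, "z": 0, "ax": 0, "ay": 0, "az": 0}]}}

```text
time_s: 24.5
tool_pos: [0.6317, -0.1752, 0.1332]
tool_rot: [179.8, 38.0, 100.8]
force: [-0.1, 0.1, -1.1]
grip_width: 0.0159
grasp_force: 30.0
```

```bash
python3 - <<'E'
from h import *
delta(f2w([60,78,-13.5]),RT,4)
# top view: where is the staple / shank
o,x,r=pose();c=x+r.apply([0,0,-.0345]);n="top"
print("nose",proj(n,c+r.apply([.08,0,0])).round(1),"should",proj(n,c+r.apply([.035,0,0])).round(1))
for y in(69,87):print([proj(n,f2w([-21.6,y,z])).round(1) for z in(9,20,30.5)])
im=env.read_camera(n).astype(int).mean(2)
for v in range(198,236): print(v,' '.join('%3d'%im[v,u] for u in range(428,470)))
E
```

```text
t 24.5 face mm [ 65.8  77.8 -13.8] world [ 0.6317 -0.1752  0.1332] F_tool [ 0.8 -0.1  0.8]
 shift cm now-axes [ 0.58  0.02 -0.03] /row [ 0.15  0.01 -0.01]
 turn [ 0.36 -0.02  0.18] /row [ 0.09 -0.01  0.05]
 shift in turned axes [ 0.58  0.02 -0.03]
nose [444.1 216.7] should [469.  210.3]
[array([444.2, 222.2]), array([441.4, 222.6]), array([438.7, 222.9])]
[array([441.9, 211.9]), array([439.1, 212.2]), array([436.3, 212.4])]
198  30  36  35  43  32  38  30  36  37  32  34  36  39  41  38  31  36  39  35  36  43  36  33  39  36  45  39  33  37  29  22   7  18   8   7   1  13   0  14   0  15   8
199  34  39  41  36  33  38  30  35  28  36  34  37  35  34  39  37  34  44  35  27  43  30  34  37  31  38  45  34  40  26  21  16  15  11   0   3  10  21  13   0  19  10
200  35  33  33  33  30  34  43  32  39  35  41  36  34  38  33  34  31  34  39  18  36  32  36  33  38  26  43  41  31  31  22  16  13  13  11   5   2   3   2   0   6   0
201  34  36  39  33  31  41  30  36  36  33  29  36  38  28  39  27  42  30  34  34  31  36  39  34  36  39  39  35  34  35  20  17  20   7  15   5   3  20 
[... 5163 characters left out ...]
  13   5   9
232  31  34  26  36  32  31  36  30  36  24  36  28  35  34  26  32  32  32  36  28  30  23  11  21  13  16   0  10  14  11  14  11   0   4   5  15  16   0  19   0   1   0
233  34  32  38  37  40  23  29  22  36  24  21  28  22  24  40  31  37  34  33  24  15  16  13  20  10  11   5   0   6  16   4   1   8   8   3   0  18   3  13   0   5  19
234  37  32  31  30  39  34  33  30  33  31  33  33  34  34  33  31  35  26  19  22   0   6   4   0  26   6  11   8  11   0   6  15  10   3   1   6   7   5   2   9  14  15
235  29  35  36  30  36  37  35  40  34  26  37  35  36  31  29  20  26   9  10   3   9  17  12   7   0   9   0  12   7  19  11   0  19   0  17  12  16   3  11   4   2   2
```

Call:
{"method": "jog_arm", "body": {"motion": [{"x": 0.25, "y": 0, "z": 0, "ax": 0, "ay": 0, "az": 0}, {"x": 0.25, "y": 0, "z": 0, "ax": 0, "ay": 0, "az": 0}, {"x": 0.25, "y": 0, "z": 0, "ax": 0, "ay": 0, "az": 0}, {"x": 0.25, "y": 0, "z": 0, "ax": 0, "ay": 0, "az": 0}, {"x": 0.2, "y": 0, "z": 0, "ax": 0, "ay": 0, "az": 0}]}}

```text
time_s: 25.05
tool_pos: [0.6299, -0.1661, 0.1259]
tool_rot: [179.8, 38.0, 100.8]
force: [0.8, 0.1, -0.1]
grip_width: 0.0156
grasp_force: 30.0
```

```bash
python3 - <<'E'
from h import *
delta(f2w([16,78,-13.5]),RT,10)
E
```

```text
t 25.05 face mm [ 54.1  77.7 -13.8] world [ 0.6299 -0.1661  0.1259] F_tool [0.  0.8 0.1]
 shift cm now-axes [ 3.81  0.04 -0.03] /row [ 0.38  0.   -0.  ]
 turn [ 0.36 -0.01  0.15] /row [ 0.04 -0.    0.01]
 shift in turned axes [ 3.81  0.03 -0.03]
```

No contact: the nose should be entering the loop. Continue gently.

Call:
{"method": "jog_arm", "body": {"motion": [{"x": 0.2, "y": 0, "z": 0, "ax": 0, "ay": 0, "az": 0}, {"x": 0.2, "y": 0, "z": 0, "ax": 0, "ay": 0, "az": 0}, {"x": 0.2, "y": 0, "z": 0, "ax": 0, "ay": 0, "az": 0}, {"x": 0.2, "y": 0, "z": 0, "ax": 0, "ay": 0, "az": 0}, {"x": 0.2, "y": 0, "z": 0, "ax": 0, "ay": 0, "az": 0}]}}

```text
time_s: 25.55
tool_pos: [0.6285, -0.1585, 0.1198]
tool_rot: [179.8, 38.0, 100.8]
force: [0.3, 0.8, -0.7]
grip_width: 0.0155
grasp_force: 30.0
```

Call:
{"method": "jog_arm", "body": {"motion": [{"x": 0.2, "y": 0, "z": 0, "ax": 0, "ay": 0, "az": 0}, {"x": 0.2, "y": 0, "z": 0, "ax": 0, "ay": 0, "az": 0}, {"x": 0.2, "y": 0, "z": 0, "ax": 0, "ay": 0, "az": 0}, {"x": 0.2, "y": 0, "z": 0, "ax": 0, "ay": 0, "az": 0}, {"x": 0.2, "y": 0, "z": 0, "ax": 0, "ay": 0, "az": 0}]}}

```text
time_s: 26.05
tool_pos: [0.627, -0.1508, 0.1137]
tool_rot: [179.8, 38.0, 100.8]
force: [-0.1, 0.0, -0.5]
grip_width: 0.0158
grasp_force: 30.0
```

```bash
python3 - <<'E'
from h import *
delta(f2w([16,78,-13.5]),RT,10)
print(env.get_obs()["grip_width"],env.get_obs()["grasp_force"])
o,x,r=pose();n="scene"
c=x+r.apply([0,0,-.0345]);im=env.read_camera(n).astype(int).mean(2)
print("should",proj(n,c+r.apply([.035,0,0])).round(1),"nose",proj(n,c+r.apply([.08,0,0])).round(1))
u,v=proj(n,f2w([-21.6,77.3,20])).astype(int)
for vv in range(v-16,v+24): print(vv,' '.join('%3d'%im[vv,uu] for uu in range(u-16,u+26)))
print(u-16)
E
```

```text
t 26.05 face mm [ 34.3  77.7 -13.8] world [ 0.627  -0.1508  0.1137] F_tool [ 0.4 -0.1  0.4]
 shift cm now-axes [ 1.83  0.04 -0.03] /row [ 0.18  0.   -0.  ]
 turn [ 0.35 -0.    0.14] /row [ 0.04 -0.    0.01]
 shift in turned axes [ 1.83  0.03 -0.03]
0.015774083746535283 29.982321560382843
should [229.  187.1] nose [245.8 205.3]
179  31  33  35  29  35  60  97 108 107 104 100 113 149 167 190 199 202 202 201 200 200 201 200 199 198 199 199 199 200 198 199 198 198 198 199 199 198 197 198 198 199 200
180  29  27  26  33  54  92 140 147 127 111 111 132 180 199 203 202 203 200 201 200 200 199 199 199 199 199 199 199 199 198 199 198 199 199 196 198 197 198 198 197 197 199
181  28  28  31  55  80 111 157 166 150 133 148 167 194 204 202 202 200 201 199 199 200 199 200 201 199 196 199 199 199 198 198 199 199 198 199 198 198 198 197 197 198 196
182  24  30  52  79  96 111 149 172 166 156 172 192 201 202 200 199 200 200 200 199 200 199 196 196 190 186 195 199 198 199 198 199 198 197 198 198 197 195 197 197 195 196
183  25  48  74  96 102 112 149 179 179 166 170 184 196 201 200 201 199 201 199 199
[... 5412 characters left out ...]
  91  92
215 169 168 167 167 166 162 145 132 136 124 101  86  85  95 130 170 194 200 199 198 198 199 198 200 200 194 168 140 107  81  67  66  68  69  68  67  70  79  88  92  92  91
216 153 167 168 168 167 164 144 118 103  92  87  85  86  84 101 134 171 193 199 201 199 198 200 200 196 172 123  87  69  65  66  67  68  68  70  76  83  90  91  92  92  93
217 125 158 169 169 165 150 122  95  87  87  86  88  85  85  87 103 136 173 196 201 200 201 199 196 175 132  86  64  63  66  67  67  65  68  78  87  91  92  90  93  91  92
218 123 159 169 166 148 123  97  87  85  86  87  88  86  88  86  86 102 143 188 204 202 196 185 163 128  90  68  63  67  69  66  63  66  76  85  91  91  91  90  90  91  92
220
```

Call:
{"method": "jog_arm", "body": {"motion": [{"x": 0.3, "y": 0, "z": 0, "ax": 0, "ay": 0, "az": 0}, {"x": 0.3, "y": 0, "z": 0, "ax": 0, "ay": 0, "az": 0}, {"x": 0.3, "y": 0, "z": 0, "ax": 0, "ay": 0, "az": 0}, {"x": 0.3, "y": 0, "z": 0, "ax": 0, "ay": 0, "az": 0}, {"x": 0.2, "y": 0, "z": 0, "ax": 0, "ay": 0, "az": 0}]}}

```text
time_s: 26.6
tool_pos: [0.6249, -0.1397, 0.1049]
tool_rot: [179.8, 38.0, 100.8]
force: [-0.8, -0.3, 0.1]
grip_width: 0.0157
grasp_force: 30.0
```

Call:
{"method": "jog_arm", "body": {"motion": [{"x": 0.1, "y": 0, "z": 0, "ax": 0, "ay": 0, "az": 0}, {"x": 0.1, "y": 0, "z": 0, "ax": 0, "ay": 0, "az": 0}, {"x": 0.1, "y": 0, "z": 0, "ax": 0, "ay": 0, "az": 0}, {"x": 0.1, "y": 0, "z": 0, "ax": 0, "ay": 0, "az": 0}, {"x": 0, "y": 0, "z": 0, "ax": 0, "ay": 0, "az": 0}]}}

```text
time_s: 27.1
tool_pos: [0.6244, -0.1369, 0.1026]
tool_rot: [179.8, 38.0, 100.8]
force: [-0.5, -0.5, -0.6]
grip_width: 0.0156
grasp_force: 30.0
```

```bash
python3 - <<'E'
from h import *
delta(f2w([16,78,-13.5]),RT,10)
E
```

```text
t 27.1 face mm [ 16.3  77.7 -13.8] world [ 0.6244 -0.1369  0.1026] F_tool [ 0.1 -0.6  0.8]
 shift cm now-axes [ 0.03  0.04 -0.03] /row [ 0.  0. -0.]
 turn [ 0.36 -0.01  0.14] /row [ 0.04 -0.    0.01]
 shift in turned axes [ 0.03  0.03 -0.03]
```

Call:
{"method": "jog_arm", "body": {"motion": [{"x": 0.08, "y": 0, "z": 0, "ax": 0, "ay": 0, "az": 0}, {"x": 0.08, "y": 0, "z": 0, "ax": 0, "ay": 0, "az": 0}, {"x": 0.08, "y": 0, "z": 0, "ax": 0, "ay": 0, "az": 0}, {"x": 0, "y": 0, "z": 0, "ax": 0, "ay": 0, "az": 0}, {"x": 0, "y": 0, "z": 0, "ax": 0, "ay": 0, "az": 0}]}}

```text
time_s: 27.6
tool_pos: [0.6243, -0.1365, 0.1023]
tool_rot: [179.7, 38.1, 100.7]
force: [-0.2, -4.0, 4.3]
grip_width: 0.0157
grasp_force: 30.0
```

Call:
{"method": "jog_arm", "body": {"motion": [{"x": 0.08, "y": 0, "z": 0, "ax": 0, "ay": 0, "az": 0}, {"x": 0.08, "y": 0, "z": 0, "ax": 0, "ay": 0, "az": 0}, {"x": 0.08, "y": 0, "z": 0, "ax": 0, "ay": 0, "az": 0}, {"x": 0, "y": 0, "z": 0, "ax": 0, "ay": 0, "az": 0}, {"x": 0, "y": 0, "z": 0, "ax": 0, "ay": 0, "az": 0}]}}

```text
time_s: 28.1
tool_pos: [0.6242, -0.1365, 0.1022]
tool_rot: [179.7, 38.3, 100.5]
force: [-0.4, -8.1, 7.6]
grip_width: 0.0156
grasp_force: 30.0
```

```bash
python3 - <<'E'
from h import *
delta(f2w([16,78,-13.5]),RT,10)
E
```

```text
t 28.1 face mm [ 15.7  77.5 -13.9] world [ 0.6242 -0.1365  0.1022] F_tool [-10.9  -1.9  -1.1]
 shift cm now-axes [-0.03  0.05 -0.04] /row [-0.  0. -0.]
 turn [ 0.29  0.33 -0.03] /row [ 0.03  0.03 -0.  ]
 shift in turned axes [-0.03  0.05 -0.04]
```

Call:
{"method": "jog_arm", "body": {"motion": [{"x": -0.2, "y": 0, "z": 0, "ax": 0, "ay": 0, "az": 0}, {"x": -0.15, "y": 0, "z": 0, "ax": 0, "ay": 0, "az": 0}, {"x": 0, "y": 0, "z": 0, "ax": 0, "ay": 0, "az": 0}, {"x": 0, "y": 0, "z": 0, "ax": 0, "ay": 0, "az": 0}, {"x": 0, "y": 0, "z": 0, "ax": 0, "ay": 0, "az": 0}], "squeeze": 8}}

```text
time_s: 28.6
tool_pos: [0.6242, -0.1365, 0.1021]
tool_rot: [179.8, 38.0, 100.7]
force: [1.0, -4.9, 2.8]
grip_width: 0.0159
grasp_force: 8.0
```

```bash
python3 - <<'E'
from h import *
delta(f2w([16,78,-13.5]),RT,10)
E
```

```text
t 28.6 face mm [ 15.6  77.6 -14. ] world [ 0.6242 -0.1365  0.1021] F_tool [-5.6  0.1  0.9]
 shift cm now-axes [-0.04  0.04 -0.05] /row [-0.    0.   -0.01]
 turn [0.34 0.04 0.12] /row [0.03 0.   0.01]
 shift in turned axes [-0.04  0.04 -0.05]
```

Still pressing home at 5.6 N. Release and wait, then retreat straight out.

Call:
{"method": "jog_arm", "body": {"motion": [{"x": 0, "y": 0, "z": 0, "ax": 0, "ay": 0, "az": 0}, {"x": 0, "y": 0, "z": 0, "ax": 0, "ay": 0, "az": 0}, {"x": 0, "y": 0, "z": 0, "ax": 0, "ay": 0, "az": 0}, {"x": 0, "y": 0, "z": 0, "ax": 0, "ay": 0, "az": 0}, {"x": 0, "y": 0, "z": 0, "ax": 0, "ay": 0, "az": 0}], "claw": 0}}

```text
time_s: 29.1
tool_pos: [0.6242, -0.1354, 0.1016]
tool_rot: [179.8, 38.0, 100.8]
force: [0.2, 0.2, 0.5]
grip_width: 0.0417
grasp_force: 0.0
```

Call:
{"method": "jog_arm", "body": {"motion": [{"x": 0, "y": 0, "z": -1, "ax": 0, "ay": 0, "az": 0}, {"x": 0, "y": 0, "z": -2, "ax": 0, "ay": 0, "az": 0}, {"x": 0, "y": 0, "z": -4, "ax": 0, "ay": 0, "az": 0}, {"x": 0, "y": 0, "z": -4, "ax": 0, "ay": 0, "az": 0}, {"x": 0, "y": 0, "z": -4, "ax": 0, "ay": 0, "az": 0}]}}

```text
time_s: 29.6
tool_pos: [0.6059, -0.0429, 0.2229]
tool_rot: [179.6, 38.0, 100.8]
force: [0.7, 0.3, -0.2]
grip_width: 0.0436
grasp_force: 0.0
```

```bash
python3 - <<'E'
from h import *
print(w2f(pose()[1]),env.get_obs()["grip_width"],dooredge())
for z in(17,20.5):
  print([[proj(n,f2w([x,77.5,z])).round(1).tolist() for x in(15.9,-19.1,-64)] for n in P])
for n in P:
  im=env.read_camera(n).astype(int)
  R_,g,b=im[...,0],im[...,1],im[...,2];m=(R_>70)&(g<R_*.4)&(b<R_*.45)
  k,l,st,cc=cv2.connectedComponentsWithStats(m.astype(np.uint8))
  for i in range(1,k):
    if 12<st[i,4]<400: print(n,st[i],cc[i].round(1),w2f(onplane(n,*cc[i],f2w([0,0,17]),F["R"][:,2])).round(1))
  if n=="scene":
    g=im.mean(2)
    for vv in range(180,222): print(vv,' '.join('%3d'%g[vv,uu] for uu in range(214,262)))
E
```

```text
[ 14.86593043  76.80111171 139.92322117] 0.04364155347709481 [(50, 100.5), (40, 101.0), (30, 100.5), (-10, 124.5), (-35, 124.5), (-45, 102.5), (-52, 101.5)]
[[[221.9, 181.5], [235.0, 195.6], [251.7, 213.6]], [[461.5, 212.4], [442.4, 217.2], [419.2, 223.2]]]
[[[222.7, 180.5], [235.8, 194.6], [252.5, 212.7]], [[460.6, 212.4], [441.5, 217.3], [418.2, 223.3]]]
scene [211 172  21  21 209] [220.9 181.9] [16.3 79.9 17. ]
scene [438 262  15   8  84] [444.6 265.7] [-419.4 -231.2   17. ]
scene [335 280  15  11  95] [342.2 284.5] [-276.5   31.4   17. ]
scene [561 291   7   8  19] [564.2 294.8] [-719.9 -504.7   17. ]
scene [579 290   8  11  21] [583.4 294.7] [-771.7 -571.8   17. ]
180  47  47  48  50  55  51  52  51  47  53  68  82 109 144 177 196 202 201 201 200 201 201 199 199 199 200 199 200 200 199 200 200 198 199 198 199 198 198 198 197 197 200 198 198 197 197 198 199
181  48  47  47  50  50  53  53  49  50  46  58  72  84 106 143 177 196 201 201 201 201 200 199 199 200 200 199 200 200 199 197 197 197 198 198 198 198 198 198 198 198 197 197 197 198 197 196 198
182  57  47  46  47  47  51  5
[... 7562 characters left out ...]
 68  74  82  87  90  91  91  90  92  91  91  91  91
221  88  96 126 158 170 166 151 125  97  85  85  87  88  86  88  87  88  87  88  87  88  88  88  85  92 108 106  78  60  60  64  66  65  65  68  77  86  90  89  90  91  91  88  91  91  91  91  90
top [ 33 120   9  10  23] [ 36.4 123.7] [-1277.    674.1    17. ]
top [ 43 129  11  13  32] [ 48.7 135.4] [-1218.    616.5    17. ]
top [ 59 128   9  10  24] [ 62.8 132.6] [-1136.6   598.3    17. ]
top [ 39 142   7   5  15] [ 42.3 144.1] [-1263.8   603.7    17. ]
top [ 78 156   7   6  14] [ 80.9 158.2] [-1067.3   498.9    17. ]
top [ 30 189  11   7  15] [ 34.8 192.1] [-1362.6   476.8    17. ]
top [449 204  26  14 193] [461.9 210.7] [17.3 80.  17. ]
```

```bash
python3 -c "
from cell import env
print(env.sign_off())"
```

```text
the job is handed in; nothing more can be done
None
```

The caddy is closed up and handed in at about 30 s of the 62 s allowed: the door is at its stop, the hasp is flat over the staple, and the pin is through the loop, shoulder against the wire and released. The pitcher, dish and spoon were not touched, and the result of the judging was not shown to me.

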